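# Make up a ring set on a snap hook, tag it, scrap the open rings

## Robot

A 6-joint arm with a two-finger parallel gripper is mounted at the origin on a cart in front of the work surface, level with it; the furniture and walls round the work are solid. World frame = base frame: x ahead of the robot, y to its left, z up, the work surface at z = 0. Lengths are in m, angles in rad, forces in N, time in s.
With the tool pointing down it reaches from about 0.375 to 0.9 m from the base axis. Payload 3.1 kg.
Tool frame: the origin (TCP) lies at the centre of the arm's flange, where the gripper is bolted on; the fingertips stand tip_reach ahead of it and the grasp point (between the pads) lies 164 mm ahead of it (tip_reach is the distance from the TCP to the fingertips, in m); z points along the fingers, y is the direction in which the jaws open and shut (so a half turn about z gives the same grasp; the last joint's range is limited). The gripper opens to 87 mm and grips with 3 to 60 N. Pads are 19 mm wide; open, the fingers measure 117 mm over their backs; the gripper's body (75 mm by 190 mm) begins 51 mm behind the grasp point.
Start: joints at [1.147, 0.527, 1.433, -0, 1.181, -0.178], TCP at [0.152, 0.606, 0.405] pointing down, gripper open.
Joint ranges: [-3.08, 3.08], [-0.75, 2.2], [0.22, 2.44], [-1.43, 4.57], [0, 2.65], [-2.85, 2.85]. Speed limits (rad/s): [2.79, 2.79, 3.14, 3.14, 3.14, 3.14].

## Interface

Orientations are given as a unit quaternion [x, y, z, w].
In Python, from rig import get_obs, camera, hand_in, tip_reach gives the robot as it stands. The module is installed in compiled form; this text tells all that it offers.
- The arm moves only by the tool servo_tool, never from a script. Its argument "steps" is one flat list of numbers, 5 for each row, row after row: the finger opening in m, from 0 to 0.087, then the shift along the tool's x, y, z in m, then the turn about the tool's z in rad. A call has 1 to 12 rows; each row is the pose to reach, as a shift and turn from the pose commanded when the call began, along the tool's axes at that moment; what a row does not reach only later rows make up. A row lasts 1/8 s, in which the tool goes at most 62.5 mm and 10.7 degrees, less where a joint would pass 70% of its speed; a pose out of reach is approached as far as the arm can. A call with a gripper value outside its range is refused whole. The fingers move at their own pace and stop on an object; "force" is the grip in N (left out, the last holds). Time passes only in rows, so rows that repeat a pose let the fingers close. It gives the time, the measured TCP pose, the force and the opening at its end, in the units of the state.
- get_obs(): the state, without advancing time (a new reading comes with each control period).
- camera(name): name is "scene" or "top" or "wrist"; returns a dict with "pixels" (480x640x3 uint8, blue, green, red), "vertical_fov" (degrees; the focal length in pixels is half the picture's height over the tangent of half this angle, whatever the lens; pixels are square), "cx", "cy" (the principal point, pixels), "T" (4x4, takes a point from camera to world coordinates). Camera axes: x right, y up, looking along -z (the intrinsics and any distortion apply to the point x, -y, -z); pixel columns grow to the right and rows downward; lengths in m; the calibration is good to about 2 mm. A picture is of the moment at which its call begins. There is no depth.
- hand_in(): hands the job in, once; it reports no verdict.
The state is a dict: "time": time; "q": joint angles; "joint_velocities": joint speeds; "joint_torque": joint torques, N m; "position": TCP position; "tool_rot": TCP orientation; "ft_force": force on the tool from outside, world axes, zero at the start; "moment": the same for the moment, N m; "grip_width": finger opening in m.
Only numpy, scipy, OpenCV 4.12 (cv2) and the standard library are available. Lean on these libraries where they do the work, as an engineer would, in place of code of your own. Each camera call takes 0.05 s, during which the arm holds its last target.

## Task

Make up the ring set on the snap hook in the bench stand: push every properly welded ring in past the hook's spring gate so that it hangs in the bow and the gate snaps shut behind it, and when they are all on, clip the batch tag on last in the same way. Rings whose joint is open go into the grey reject crate. Leave the other things on the bench where they are.

Things in the scene. Friction and masses are not known exactly. Their poses are not given: they have to be found in the camera images.
- hook_stand: Fixed stand: base plate 112 x 100 x 12 mm (x = -52 to +60), square post to z = 252 mm, and clamped to it at z = 185 to 229 mm a large steel snap hook (bar 10 mm) standing in the stand's own x-z plane, gate on the -x side. Origin: on the bench, 12 mm behind the post's axis. Stand frame: gate and nose at x = -110 mm, spine at x = -58, hook top z = 267, bow underside z = 130. Bare bench under the hook.
- bow (a point): Centre of the bar at the bottom of the hook's bow, in the stand's frame at x = -84, y = 0, z = 135 mm; rings hang here. The bow is a half circle of 26 mm radius (bar centre line). A hung ring's centre is about 27 mm below. Axes as the stand's.
- nose_tip (a point): Tip of the hook's upturned 10 mm nose, stand frame x = -110, y = 0, z = 183 mm; behind it 42 mm clear to the spine, 43 mm deep. A ring goes in along the stand's +x, about level: leading arc above the nose presses the gate in, passes over the nose and goes down behind it, the trailing arc staying in front. Let go there, the ring drops and hangs from the bow. Axes as the stand's.
- gate_hinge (a point): Hinge pin of the gate, stand frame x = -110, y = 0, z = 232 mm. The gate is an 8 to 10 mm bar hanging 50 mm straight down from here onto the nose tip.
- gate (a joint): Angle of the spring gate (rad): 0 = shut on the nose, grows as its lower end is pushed inward (towards the spine), to 0.85. Its spring shuts it again; pushed 30 mm below the hinge it takes about 1 N to start and 2 N at 0.7 rad.
- ring_1: Welded steel ring of round bar 10 mm thick: 84 mm outside, 64 mm inside, closed all round, about 0.1 kg, lying flat. Origin: centre of the ring, at half its thickness; its z axis is the ring's axis; its x axis points to the weld bead. To be clipped onto the snap hook. May be absent.
- ring_2: Welded steel ring of round bar 10 mm thick: 84 mm outside, 64 mm inside, closed all round, about 0.1 kg, lying flat. Origin: centre of the ring, at half its thickness; its z axis is the ring's axis; its x axis points to the weld bead. To be clipped onto the snap hook. May be absent.
- ring_3: Welded steel ring of round bar 10 mm thick: 84 mm outside, 64 mm inside, closed all round, about 0.1 kg, lying flat. Origin: centre of the ring, at half its thickness; its z axis is the ring's axis; its x axis points to the weld bead. To be clipped onto the snap hook. May be absent.
- ring_4: Welded steel ring of round bar 10 mm thick: 84 mm outside, 64 mm inside, closed all round, about 0.1 kg, lying flat. Origin: centre of the ring, at half its thickness; its z axis is the ring's axis; its x axis points to the weld bead. To be clipped onto the snap hook. May be absent.
- open_ring_1: Steel ring like the welded ones (bar 10 mm, 84 mm outside, 64 mm inside) but its joint was left open: a clear gap of 16 mm in the bar. Origin: centre of the ring, at half its thickness; its z axis is the ring's axis; its x axis points from the centre to the middle of the gap. A reject. May be absent.
- open_ring_2: Steel ring like the welded ones (bar 10 mm, 84 mm outside, 64 mm inside) but its joint was left open: a clear gap of 16 mm in the bar. Origin: centre of the ring, at half its thickness; its z axis is the ring's axis; its x axis points from the centre to the middle of the gap. A reject. May be absent.
- batch_tag: Batch tag: a closed steel ring like the others (bar 10 mm, 84 mm outside, 64 mm inside) with an aluminium plate 42 x 46 x 8 mm (x, y, z) on its outside, about 0.12 kg, lying flat. Origin: centre of the ring part, at half its thickness; the plate's centre is at x = -60 mm in the tag's frame, its sides are at y = +-23 mm; z is the ring's axis. Goes on the hook by its ring, last.
- reject_crate: Loose grey plastic crate for rejects, open on top, 150 x 180 mm (x, y) and 55 mm high, walls 4 mm, about 0.6 kg. Origin: centre of its underside.
- solvent_bottle: White pump bottle 60 mm in diameter, 136 mm high; origin at the centre of its underside. Not part of the job.
- qc_stamp: Inspection stamp with a wooden knob, 26 x 34 x 64 mm; origin at the centre of its underside. Not part of the job.
- tape_roll: Roll of tan packing tape 94 mm in diameter, 48 mm high; origin at the centre of its underside. Not part of the job.

How it is judged:
By the outcome, as a careful person would: the job done as asked, in the order asked, and still so for the second after the job is handed in, with the robot touching nothing.
Of ring_1, ring_2, ring_3, ring_4 only 3 to 4 are there at a start; the rules pass over those that are not, and their reading is None.
Of open_ring_1, open_ring_2 only 1 to 2 are there at a start; the rules pass over those that are not, and their reading is None.
At some moment in a run one of ring_1, ring_2, ring_3, ring_4, open_ring_1, open_ring_2, reject_crate may be knocked a few centimetres aside while the robot is not near it.
Once in a run the grip may slacken for a moment while it holds something.
It also fails if it takes over 210 s, if anything falls off the work surface, if the arm or the gripper's body presses on something with over 40 N, if the wrist force passes 120 N, or if a joint passes its speed limit or range.

## Working session

There is one attempt and no reset: what is moved stays moved. The work goes in short steps, Python scripts to look and compute and a tool call to move; the robot and the scene stay as the last step left them, time stands still between calls to the robot, and variables do not carry over. Pictures are saved under pics/ and viewed, and the job is handed in when it is done.

Besides the shell and the picture viewer there is one more tool, called after "Emit:" as a command line: name --argument value ..., lists and objects as JSON in quotes. servo_tool: Moves the arm, as the interface text tells. Its arguments: {"type":"object","properties":{"steps":{"type":"array"},"force":{"type":"number"}},"required":["steps"]}

```bash
mkdir -p pics; ls; python3 - <<'E'
from rig import get_obs,camera,tip_reach
import cv2
print(tip_reach, get_obs())
for n in ("scene","top","wrist"):
    c=camera(n); cv2.imwrite(f"pics/{n}0.png",c["pixels"]); print(n,c["vertical_fov"],c["cx"],c["cy"],c["T"], [k for k in c])
E
```

```text
pics
0.1822 {'time': 0.0, 'q': array([ 1.14651722e+00,  5.28474022e-01,  1.43389766e+00, -7.14062898e-06,
        1.18138199e+00, -1.78497213e-01]), 'joint_velocities': array([ 0.00033335,  0.00072469,  0.00175157,  0.0021213 , -0.00040789,
        0.00102322]), 'joint_torque': array([-1.53565197e-04, -4.40039957e+01, -1.76593208e+01,  6.35053706e-02,
        5.84863883e-02, -1.66992845e-04]), 'position': array([0.15190004, 0.60590961, 0.40376786]), 'tool_rot': array([ 1.22580440e-01,  9.92457993e-01, -1.03278600e-03, -3.17592300e-04]), 'ft_force': array([ 0.46001703, -0.21497154,  0.02148215]), 'moment': array([0.01562883, 0.00075506, 0.01000889]), 'grip_width': 0.08709479320846344}
scene 53.49413883925736 323.64684107983817 229.0652776105258 [[ 0.65038966  0.43460105 -0.62298894 -0.05760418]
 [-0.75959997  0.37095004 -0.53423211 -0.57730799]
 [-0.00108007  0.82068142  0.57138501  0.75431544]
 [ 0.          0.          0.          1.        ]] ['pixels', 'vertical_fov', 'cx', 'cy', 'T']
top 46.59102195327047 312.98182192368074 243.7268366224031 [[ 0.03108824  0.99671509 -0.0747833   0.49548866]
 [-0.99946294  0.03022384 -0.01266308 -0.03394559]
 [-0.01036124  0.07513681  0.9971194   1.69177029]
 [ 0.          0.          0.          1.        ]] ['pixels', 'vertical_fov', 'cx', 'cy', 'T']
wrist 58.89208115807907 326.3149912061553 239.69246186534505 [[ 0.2440328  -0.92931673 -0.27716135  0.07601512]
 [ 0.96976392  0.23313542  0.07215132  0.62579926]
 [-0.00243529 -0.28638837  0.95811052  0.3835724 ]
 [ 0.          0.          0.          1.        ]] ['pixels', 'vertical_fov', 'cx', 'cy', 'T']
```

View pics/scene0.png

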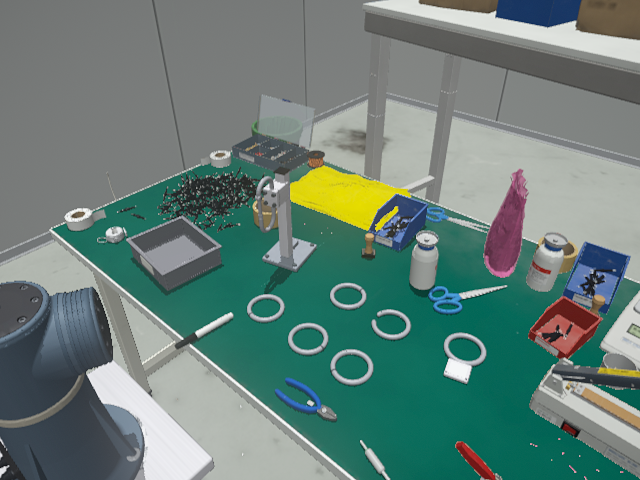

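View pics/top0.png

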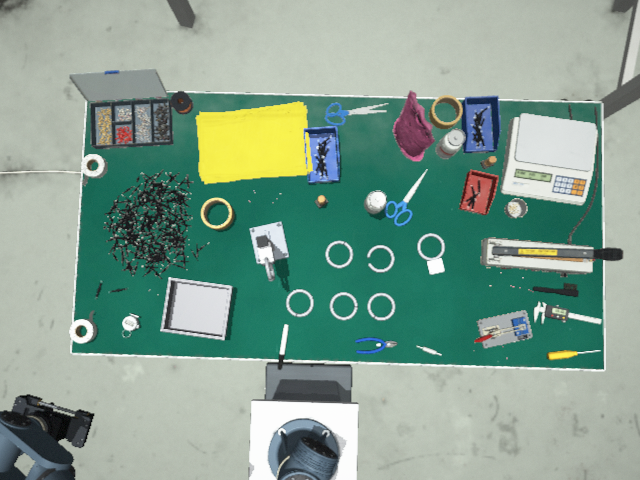

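View pics/wrist0.png

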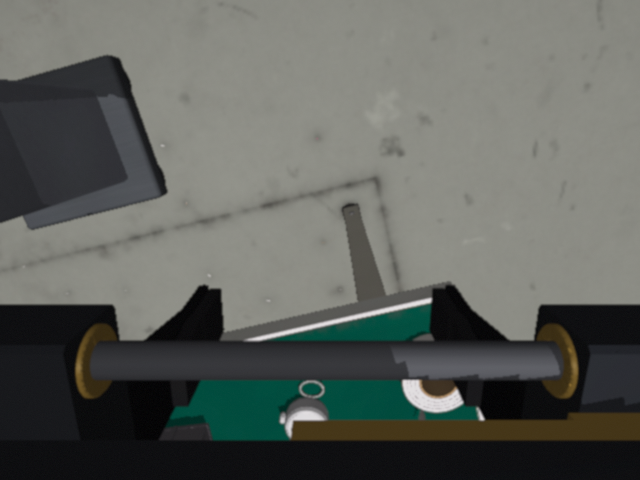

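```bash
cat > h.py <<'E'
import numpy as np, cv2
from rig import get_obs,camera
def grab(n,fn=None):
    c=camera(n)
    if fn: cv2.imwrite("pics/"+fn,c["pixels"])
    return c
def foc(c): return 240/np.tan(np.radians(c["vertical_fov"])/2)
def ray(c,px):
    px=np.atleast_2d(px).astype(float);f=foc(c)
    d=np.stack([(px[:,0]-c["cx"])/f,-(px[:,1]-c["cy"])/f,-np.ones(len(px))],1)
    return d@c["T"][:3,:3].T, c["T"][:3,3]
def toplane(c,px,z):
    d,o=ray(c,px); t=(z-o[2])/d[:,2]; return o+d*t[:,None]
def proj(c,P):
    P=np.atleast_2d(P);q=(P-c["T"][:3,3])@c["T"][:3,:3];f=foc(c)
    return np.stack([c["cx"]+f*q[:,0]/-q[:,2],c["cy"]-f*q[:,1]/-q[:,2]],1)
def crop(c,x0,y0,x1,y1,s,fn):
    cv2.imwrite("pics/"+fn,cv2.resize(c["pixels"][y0:y1,x0:x1],None,fx=s,fy=s,interpolation=cv2.INTER_CUBIC))
def tocmd(p,yaw=None):
    "world TCP target -> tool shift from current pose"
    from scipy.spatial.transform import Rotation as R
    o=get_obs(); return R.from_quat(o["tool_rot"]).inv().apply(np.asarray(p)-o["position"])
E
python3 - <<'E'
from h import *
c=grab("top"); crop(c,240,220,460,330,3.6,"t1.png")
s=grab("scene"); crop(s,220,240,500,400,2.8,"s1.png"); crop(s,220,150,330,280,4,"s2.png"); crop(c,230,210,310,290,7,"t2.png")
E
```

```text
(no output)
```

View pics/t1.png

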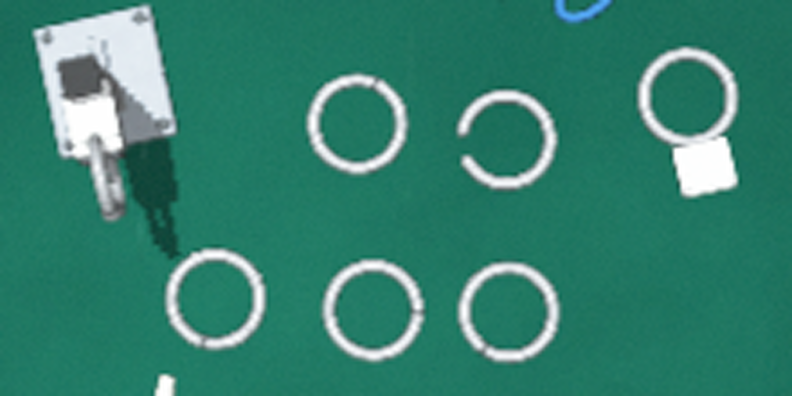

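View pics/s1.png

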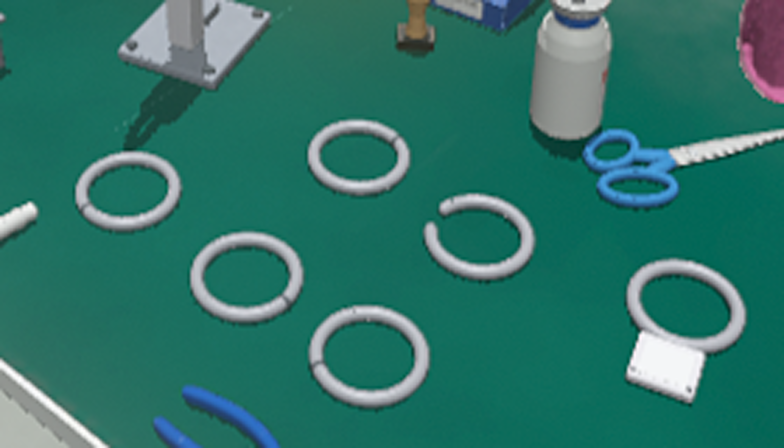

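View pics/s2.png

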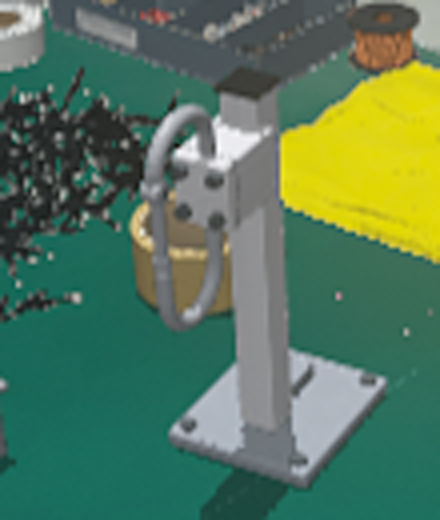

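View pics/t2.png

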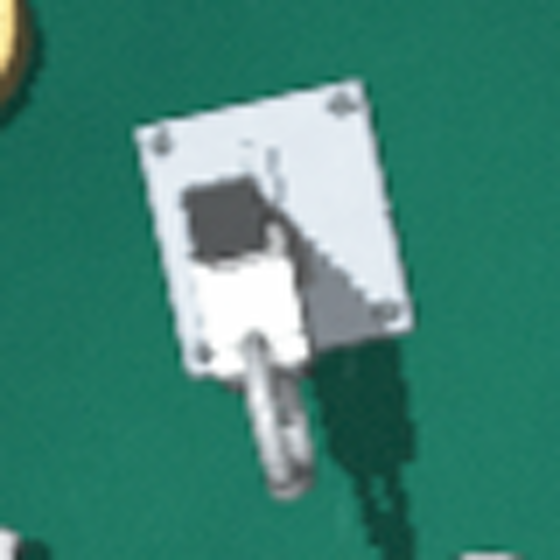

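```bash
cat >> h.py <<'E'
def rings(c,box,z=0.005):
    """fit ring centre in world: contour outer of low-saturation blobs -> plane z -> circle of 42mm"""
    from scipy.optimize import least_squares
    x0,y0,x1,y1=box; s=6
    im=cv2.resize(c["pixels"][y0:y1,x0:x1],None,fx=s,fy=s,interpolation=cv2.INTER_CUBIC)
    b,g,r=[im[...,i].astype(int) for i in range(3)]
    m=((r>105)&(abs(r-g)<45)).astype(np.uint8)
    cs,hi=cv2.findContours(m,cv2.RETR_CCOMP,cv2.CHAIN_APPROX_NONE)
    out=[]
    for k,ct in enumerate(cs):
        if hi[0][k][3]>=0 or cv2.contourArea(ct)<900: continue
        p=ct[:,0,:]; p=(p+0.5)/s-0.5+[x0,y0]
        W=toplane(c,p,z)[:,:2]
        ctr,rad=cv2.minEnclosingCircle(W.astype(np.float32))
        hole=0
        j=hi[0][k][2]; res=None
        f=lambda q:(np.hypot(*(W-q[:2]).T)-q[2])
        q=least_squares(f,[*W.mean(0),.042],loss='soft_l1',f_scale=.002).x
        hc=None
        while j>=0:
            if cv2.contourArea(cs[j])>900:
                hp=(cs[j][:,0,:]+0.5)/s-0.5+[x0,y0]; V=toplane(c,hp,z)[:,:2]
                hc=least_squares(lambda q:np.hypot(*(V-q[:2]).T)-q[2],[*V.mean(0),.03],loss='soft_l1',f_scale=.002).x
            j=hi[0][j][0]
        out.append((p.mean(0),q,rad,hc))
    return out
E
python3 - <<'E'
from h import *
np.set_printoptions(precision=4,suppress=True)
for n,b in (("top",(280,225,460,330)),("scene",(230,270,500,390))):
    c=grab(n)
    for o in rings(c,b): print(n,o[0].round(1),o[1],round(o[2],4),o[3])
c=grab("top")
# base plate corners from t2 picture
pc=np.array([[135,130],[362,80],[413,328],[190,376]])/7-0.5+[230,210]
print(toplane(c,pc,.012))
s=grab("scene")
sc=np.array([[170,435],[300,485],[387,380],[285,345]])/4-.5+[220,150]
print(toplane(s,sc,.012))
E
```

```text
top [285.5 326.9] [0.3696 0.0621 0.0089] 0.011 None
top [380.8 306.2] [ 0.4402 -0.2224  0.0419] 0.0428 [ 0.4401 -0.2223  0.0321]
top [343.2 305.7] [ 0.4381 -0.1091  0.0421] 0.0429 [ 0.438  -0.1091  0.0322]
top [299.4 302.5] [0.4432 0.0229 0.0419] 0.0433 [0.4432 0.0231 0.032 ]
top [380.8 258.1] [ 0.5841 -0.2173  0.0394] 0.0429 None
top [338.7 253.9] [ 0.5935 -0.0915  0.042 ] 0.043 [ 0.5936 -0.0916  0.0321]
top [432.3 253.6] [ 0.613  -0.3716  0.0492] 0.0638 [ 0.6242 -0.3687  0.032 ]
top [282.5 242.2] [0.6148 0.1982 0.1246] 0.0514 None
scene [235.5 384.7] [ 0.2673 -0.0827  0.0151] 0.0241 None
scene [351.3 366.5] [ 0.4402 -0.2212  0.0422] 0.0434 [ 0.4398 -0.2212  0.0318]
scene [461.9 356.7] [ 0.6096 -0.3709  0.0525] 0.0656 [ 0.6236 -0.3681  0.0316]
scene [307.9 338.4] [ 0.4383 -0.1076  0.0424] 0.0437 [ 0.4382 -0.1079  0.0317]
scene [391.1 323.9] [ 0.5838 -0.2166  0.0398] 0.0441 None
scene [265.  307.6] [0.4439 0.0244 0.0425] 0.0442 [0.4437 0.0243 0.0314]
scene [479.1 291.6] [ 69.0289 117.7177 136.3337] 0.0542 None
scene [347.7 295.4] [ 0.594  -0.0908  0.0427] 0.0446 [ 0.5942 -0.0909  0.0314]
scene [422.4 277.6] [ 0.7556 -0.1914  0.0358] 0.0447 None
[[0.6632 0.1835 0.012 ]
 [0.6879 0.0859 0.012 ]
 [0.581  0.0601 0.012 ]
 [0.5574 0.1555 0.012 ]]
[[0.5541 0.151  0.012 ]
 [0.5716 0.0555 0.012 ]
 [0.6857 0.0856 0.012 ]
 [0.6709 0.1633 0.012 ]]
```

```bash
cat >> h.py <<'E'
def hookpts():
    t=np.linspace(0,np.pi,25)
    bow=np.stack([-84-26*np.cos(t),0*t,161-26*np.sin(t)],1)
    top=np.stack([-84+26*np.cos(t),0*t,236+26*np.sin(t)],1)
    nose=np.array([[-110,0,183]]); 
    L=np.vstack([nose,bow,top])/1000
    return L
def standT(o,yaw):
    return lambda P:(np.asarray(P)@np.array([[np.cos(yaw),np.sin(yaw),0],[-np.sin(yaw),np.cos(yaw),0],[0,0,1]]))+[o[0],o[1],0]
def overlay(c,S,box,s,fn):
    x0,y0,x1,y1=box
    im=cv2.resize(c["pixels"][y0:y1,x0:x1],None,fx=s,fy=s,interpolation=cv2.INTER_CUBIC)
    f=lambda P:np.round((proj(c,S(np.array(P)))-[x0,y0]+.5)*s).astype(int)
    pl=[[-.052,-.05,.012],[.06,-.05,.012],[.06,.05,.012],[-.052,.05,.012]]
    cv2.polylines(im,[f(pl)],True,(0,0,255),1)
    cv2.polylines(im,[f(hookpts())],False,(0,255,255),1)
    cv2.polylines(im,[f([[-.11,0,.232],[-.11,0,.182]])],False,(255,0,255),1)
    cv2.polylines(im,[f([[.012,0,.252],[.012,0,0.012]])],False,(255,0,0),1)
    cv2.imwrite("pics/"+fn,im)
E
python3 - <<'E'
from h import *
S=standT((.6185,.1203),np.radians(14.2))
overlay(grab("top"),S,(235,210,315,290),7,"o1.png")
overlay(grab("scene"),S,(220,150,340,280),5,"o2.png")
E
```

```text
(no output)
```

View pics/o1.png

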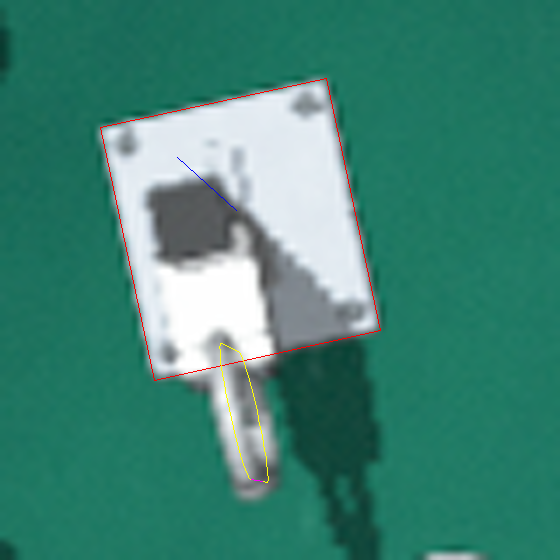

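View pics/o2.png

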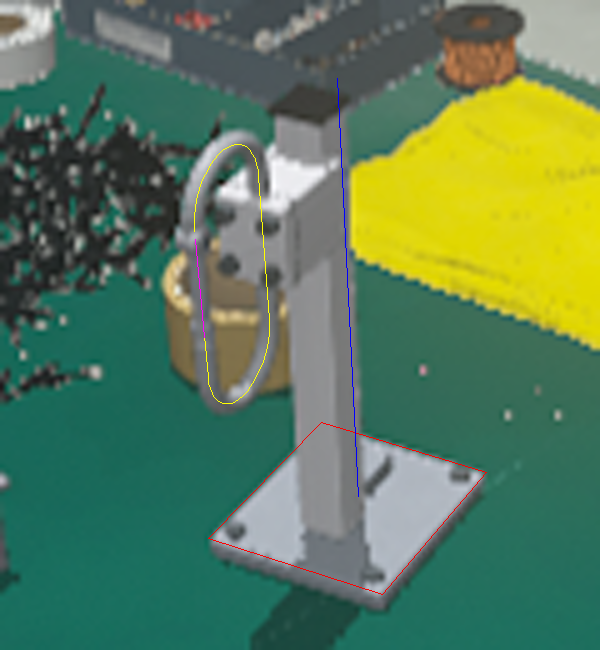

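```bash
cat >> h.py <<'E'
O=np.array([.6185,.1213]); YAW=np.radians(14.2)
ex=np.array([np.cos(YAW),np.sin(YAW)]); ey=np.array([-np.sin(YAW),np.cos(YAW)])
def st(p): "world xy -> stand"; d=np.asarray(p)[:2]-O; return np.array([d@ex,d@ey])
def wd(p): return O+p[0]*ex+p[1]*ey
def yawerr(target=YAW+np.pi):
    from scipy.spatial.transform import Rotation as R
    x=R.from_quat(get_obs()["tool_rot"]).as_matrix()[:,0]
    return -((target-np.arctan2(x[1],x[0])+np.pi)%(2*np.pi)-np.pi)
E
python3 - <<'E'
from h import *
print(tocmd([.425,.019,.404]),tocmd([.39,.22,.404]),yawerr())
E
```

```text
[-0.40764952 -0.50310529  0.0007477 ] [-0.32478519 -0.31666629  0.00074988] -0.49367177312060617
```

Emit:
servo_tool --steps '[0.087,-0.054,-0.053,0,-0.08,0.087,-0.108,-0.106,0,-0.16,0.087,-0.162,-0.158,0,-0.24,0.087,-0.216,-0.211,0,-0.32,0.087,-0.27,-0.264,0,-0.4,0.087,-0.325,-0.317,0,-0.494,0.087,-0.35,-0.373,0,-0.494,0.087,-0.376,-0.43,0,-0.494,0.087,-0.4,-0.486,0,-0.494,0.087,-0.408,-0.503,0,-0.494,0.087,-0.408,-0.503,0,-0.494,0.087,-0.408,-0.503,0,-0.494]' --force 25

```text
time: 2.05
position: [0.4261, 0.0171, 0.405]
tool_rot: [-0.122, 0.993, -0.0, 0.001]
ft_force: [-0.2, 0.2, -0.6]
grip_width: 0.0868
```

```bash
python3 - <<'E'
from h import *
o=get_obs(); print(o["time"],o["position"],yawerr(),o["ft_force"],o["q"])
c=grab("wrist","w1.png"); S=standT(O,YAW)
overlay(c,S,(0,0,640,480),1.25,"w1o.png")
print(proj(c,[[.4436,.0236,.005]]))
E
```

```text
2.05 [0.42614881 0.01713879 0.4050302 ] -0.00399921868144304 [-0.21118072  0.20830779 -0.62955435] [-2.23082437e-01  2.60205919e-01  1.90586332e+00 -6.02254199e-05
  9.74137758e-01 -2.03768209e+00]
[[328.50055492 221.53658849]]
```

View pics/w1o.png

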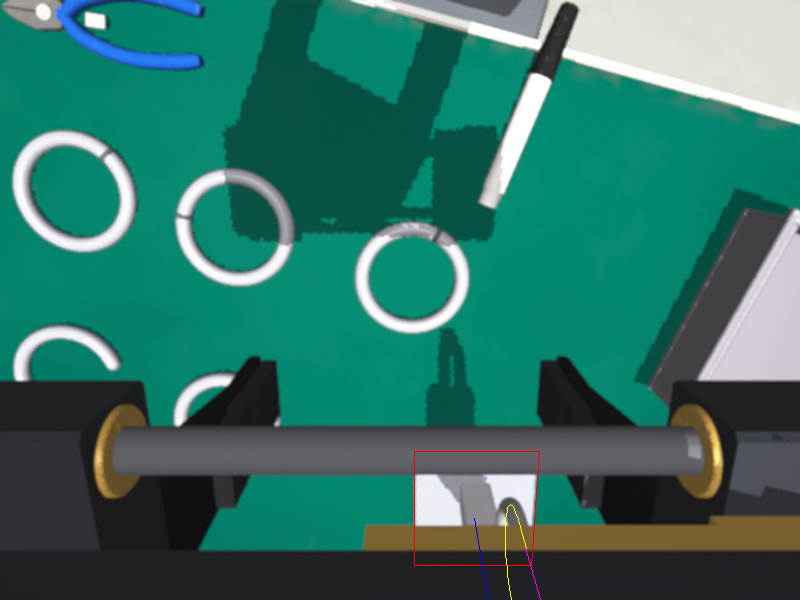

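```bash
python3 - <<'E'
from h import *
c=grab("wrist"); r=rings(c,(260,150,400,290))
for o in r: print(o)
t=r[0][1][:2]-.019*ex
print(tocmd([*t,.184]))
E
```

```text
(array([328.10656753, 221.31619166]), array([0.44519046, 0.0245172 , 0.04211292]), 0.04257769137620926, array([0.44457739, 0.02454183, 0.03188449]))
(array([390.74713467, 157.29918816]), array([0.37302869, 0.06404345, 0.00793079]), 0.009686591103672981, None)
[-1.81892862e-03  7.02380883e-05  2.20759476e-01]
```

Emit:
servo_tool --steps '[0.087,-0.001,0,0.05,0.004,0.087,-0.001,0,0.1,0.004,0.087,-0.001,0,0.15,0.004,0.087,-0.001,0,0.185,0.004,0.087,-0.001,0,0.2,0.004,0.087,-0.001,0,0.2,0.004]'

```text
time: 2.9
position: [0.4258, 0.0207, 0.2039]
tool_rot: [-0.123, 0.992, 0.001, -0.001]
ft_force: [-0.3, 0.1, -0.3]
grip_width: 0.0871
```

```bash
python3 - <<'E'
from h import *
o=get_obs(); print(o["time"],o["position"],yawerr(),o["ft_force"])
c=grab("wrist","w2.png")
t=np.array([.4443,.0242])-.019*ex
print(tocmd([*t,.184]), tocmd([*t,.184])[2])
E
```

```text
2.9 [0.42584928 0.02067687 0.20388265] -0.00136956301254898 [-0.25183763  0.0513521  -0.34472024]
[ 0.00042732 -0.00083742  0.02061667] 0.020616665379675873
```

View pics/w2.png

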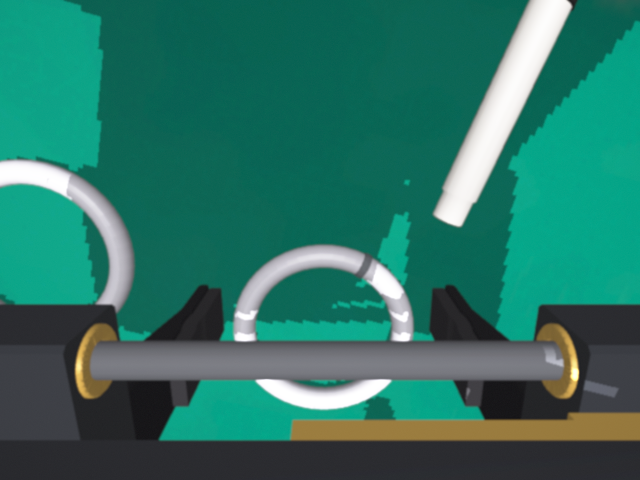

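Emit:
servo_tool --steps '[0.087,0,-0.001,0.008,0,0.087,0,-0.001,0.015,0,0.087,0,-0.001,0.0185,0,0.087,0,-0.001,0.0195,0,0.087,0,-0.001,0.0195,0]'

```text
time: 3.58
position: [0.4266, 0.0182, 0.1853]
tool_rot: [-0.122, 0.993, -0.0, -0.0]
ft_force: [1.0, -0.7, -0.4]
grip_width: 0.0869
```

```bash
python3 - <<'E'
from h import *
o=get_obs(); print(o["time"],o["position"],yawerr(),o["ft_force"])
c=grab("wrist","w3.png")
E
```

```text
3.575 [0.4265886  0.01824596 0.1852599 ] -0.0037907402040087135 [ 1.0229229  -0.67695556 -0.41604876]
```

View pics/w3.png

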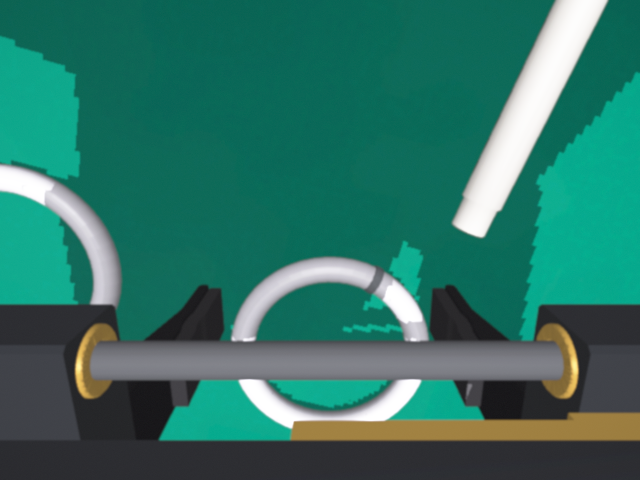

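Emit:
servo_tool --steps '[0.087,0,0,0.001,0.003,0.087,0,0,0.001,0.003,0.07,0,0,0.001,0.003,0.07,0,0,0.001,0.003,0.07,0,0,0.001,0.003,0.07,0,0,0.001,0.003]' --force 30

```text
time: 4.38
position: [0.4266, 0.0184, 0.1843]
tool_rot: [-0.12, 0.993, -0.0, 0.0]
ft_force: [-0.5, 0.9, -0.2]
grip_width: 0.0758
```

```bash
python3 - <<'E'
from h import *
o=get_obs(); print(o["time"],o["position"],yawerr(),o["ft_force"],o["grip_width"])
c=grab("wrist","w4.png")
E
```

```text
4.375 [0.42661813 0.01836508 0.18428116] -0.006592520769121535 [-0.49620667  0.88650961 -0.20746227] 0.0758476915491604
```

View pics/w4.png

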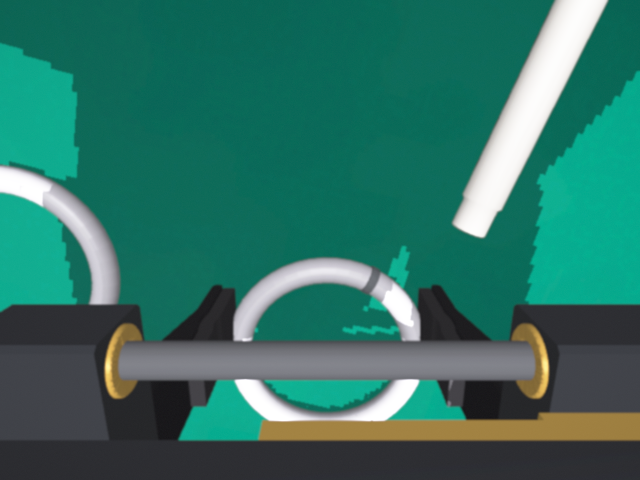

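Emit:
servo_tool --steps '[0.07,0,0,0,0,0.07,0,0,0,0]'

```text
time: 4.68
position: [0.4266, 0.0183, 0.1843]
tool_rot: [-0.12, 0.993, -0.0, 0.0]
ft_force: [0.2, 1.1, 0.5]
grip_width: 0.0754
```

Emit:
servo_tool --steps '[0.07,0,0,-0.01,0,0.07,0,0,-0.03,0,0.07,0,0,-0.04,0,0.07,0,0,-0.04,0]'

```text
time: 5.18
position: [0.4267, 0.0183, 0.2251]
tool_rot: [-0.12, 0.993, -0.0, 0.001]
ft_force: [0.1, 0.3, -1.3]
grip_width: 0.0758
```

```bash
python3 - <<'E'
from h import *
o=get_obs(); print(o["time"],o["position"],yawerr(),o["ft_force"],o["grip_width"])
c=grab("wrist","w5.png"); s=grab("scene"); crop(s,180,200,380,360,4,"s5.png")
E
```

```text
5.175 [0.42671161 0.01826608 0.22506152] -0.0066488171090632875 [ 0.09151503  0.31518737 -1.25624078] 0.07575812196085564
```

View pics/w5.png

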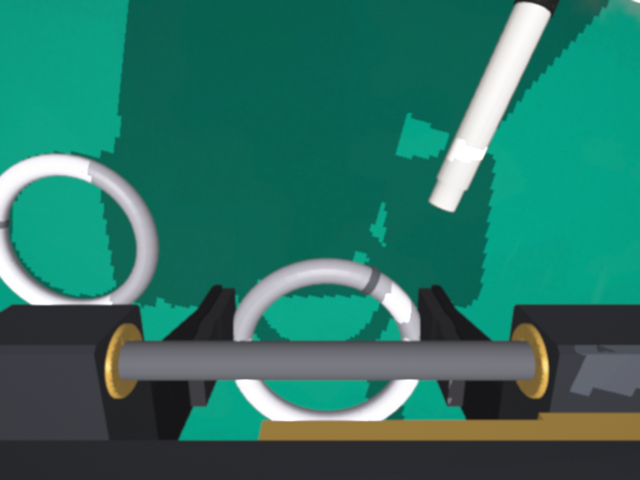

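View pics/s5.png

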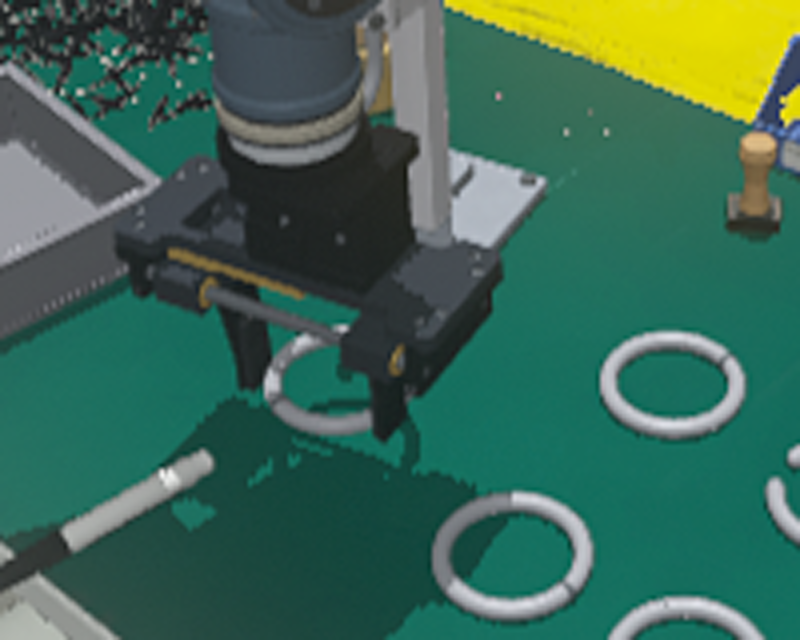

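```bash
python3 - <<'E'
from h import *
o=get_obs(); c=grab("wrist")
for z in (.042,.046,.05):
  P=toplane(c,[[327,257],[327,425],[234,330],[420,330]],z)
  print(z,[(( (p[:2]-o["position"][:2])@ex).round(4),((p[:2]-o["position"][:2])@ey).round(4)) for p in P])
E
```

```text
0.042 [(np.float64(-0.0224), np.float64(0.0009)), (np.float64(0.0587), np.float64(0.0003)), (np.float64(0.0101), np.float64(-0.0388)), (np.float64(0.0106), np.float64(0.0401))]
0.046 [(np.float64(-0.0238), np.float64(0.0009)), (np.float64(0.0554), np.float64(0.0003)), (np.float64(0.0079), np.float64(-0.0379)), (np.float64(0.0084), np.float64(0.0391))]
0.05 [(np.float64(-0.0252), np.float64(0.0009)), (np.float64(0.052), np.float64(0.0003)), (np.float64(0.0057), np.float64(-0.0369)), (np.float64(0.0062), np.float64(0.0382))]
```

```bash
python3 - <<'E'
from h import *
o=get_obs(); print(st(o["position"]),yawerr()); print(tocmd([*wd([-.2,0]),.372]))
E
```

```text
[-0.21142395 -0.0527393 ] -0.006703784484445308
[-0.01099815  0.05284617 -0.14797499]
```

Emit:
servo_tool --steps '[0.07,0,0,-0.04,-0.003,0.07,0,0,-0.08,-0.006,0.07,0,0,-0.12,-0.006,0.07,0,0,-0.147,-0.006,0.07,0,0.02,-0.147,-0.006,0.07,-0.005,0.04,-0.147,-0.006,0.07,-0.01,0.052,-0.147,-0.006,0.07,-0.01,0.052,-0.147,-0.006,0.07,-0.01,0.052,-0.147,-0.006]'

```text
time: 6.45
position: [0.424, 0.071, 0.3709]
tool_rot: [-0.123, 0.992, -0.0, -0.0]
ft_force: [-0.2, 0.3, 0.1]
grip_width: 0.0759
```

```bash
cat >> h.py <<'E'
def stat():
    o=get_obs(); print(round(o["time"],2),"stand",st(o["position"]).round(4),"z",round(o["position"][2],4),"yaw",round(yawerr(),4),"F",(o["ft_force"][:2]@ex).round(1),(o["ft_force"][:2]@ey).round(1),o["ft_force"][2].round(1),"w",round(o["grip_width"],4))
E
python3 - <<'E'
from h import *
stat()
c=grab("wrist","w6.png"); s=grab("scene"); crop(s,200,100,360,240,5,"s6.png")
overlay(s,standT(O,YAW),(200,100,360,240),5,"s6.png")
E
```

```text
6.45 stand [-0.2009 -0.0011] z 0.3709 yaw -0.0004 F -0.1 0.3 0.1 w 0.0759
```

View pics/w6.png

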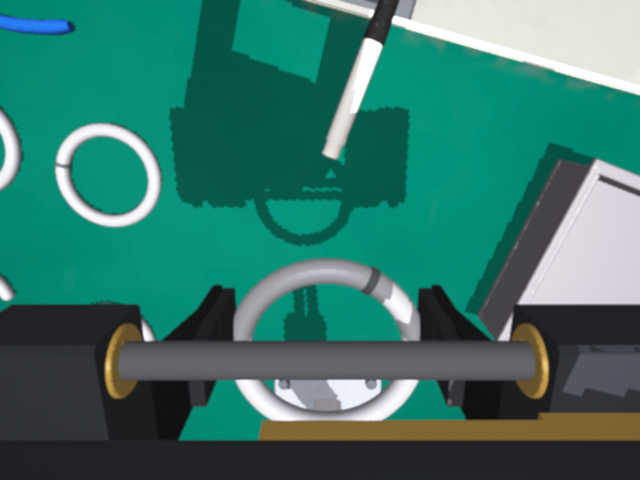

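View pics/s6.png

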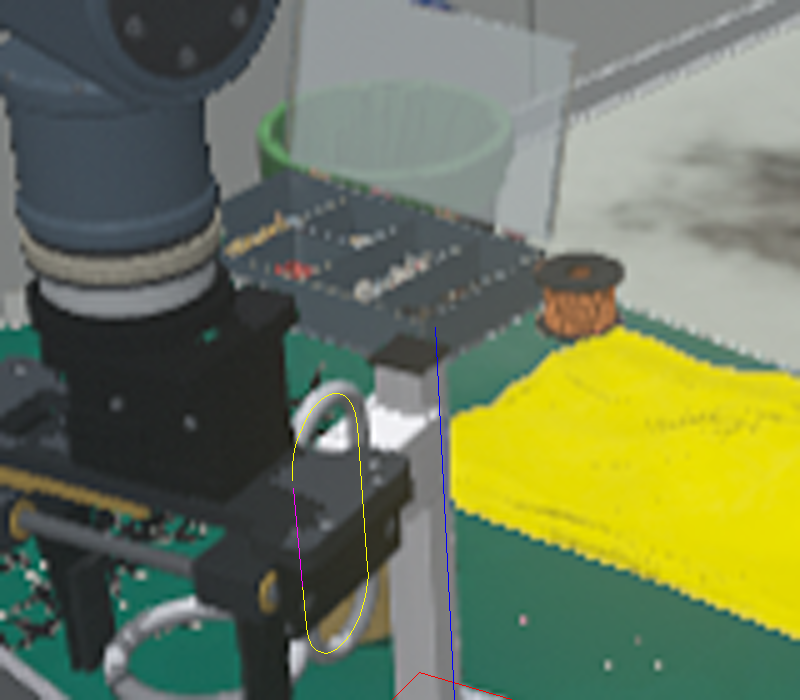

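Emit:
servo_tool --steps '[0.07,-0.01,0.001,0,0,0.07,-0.02,0.001,0,0,0.07,-0.028,0.001,0,0,0.07,-0.034,0.001,0,0,0.07,-0.036,0.001,0,0,0.07,-0.036,0.001,0,0]'

```text
time: 7.3
position: [0.4584, 0.081, 0.3711]
tool_rot: [-0.123, 0.992, 0.0, -0.0]
ft_force: [-0.5, -1.0, -1.8]
grip_width: 0.0757
```

```bash

python3 - <<'E'
from h import *
stat()
c=grab("wrist","w7.png"); s=grab("scene"); crop(s,200,100,360,240,5,"s7.png"); t=grab("top");crop(t,210,210,320,320,7,"t7.png")
E
```

```text
7.3 stand [-0.1651  0.0002] z 0.3711 yaw -0.0005 F -0.8 -0.8 -1.8 w 0.0757
```

View pics/w7.png

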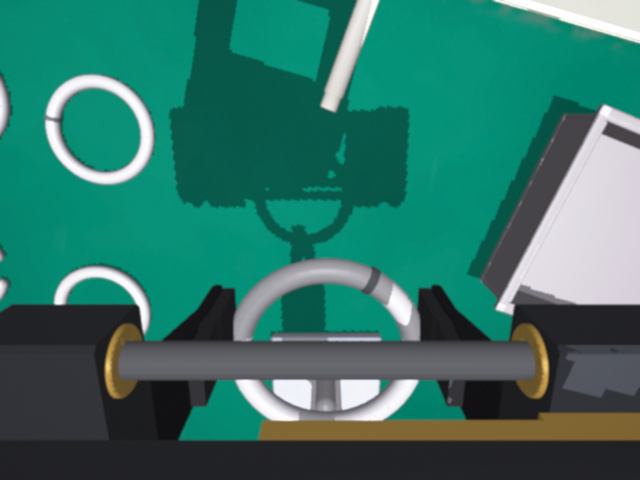

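View pics/t7.png

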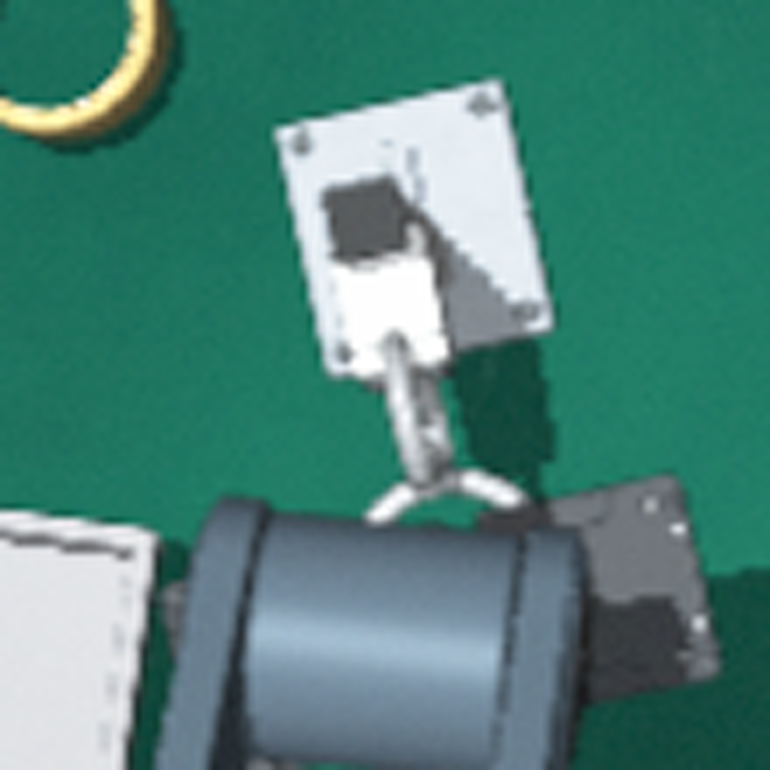

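View pics/s7.png

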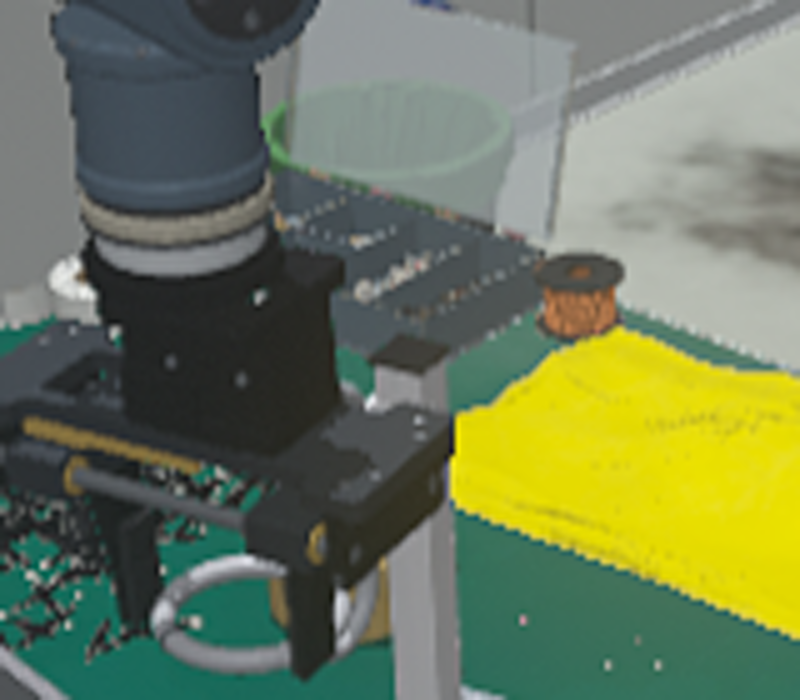

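Emit:
servo_tool --steps '[0.07,-0.004,0,0,0,0.07,-0.008,0,0,0,0.07,-0.01,0,0,0,0.07,-0.0115,0,0,0,0.07,-0.0115,0,0,0]'

```text
time: 8.07
position: [0.4697, 0.0838, 0.3712]
tool_rot: [-0.123, 0.992, 0.0, -0.0]
ft_force: [-0.9, -0.7, -1.4]
grip_width: 0.076
```

```bash

python3 - <<'E'
from h import *
stat()
c=grab("wrist","w8.png");  t=grab("top");crop(t,230,230,310,310,7,"t8.png")
E
```

```text
8.07 stand [-1.534e-01  1.000e-04] z 0.3712 yaw -0.0006 F -1.1 -0.5 -1.4 w 0.076
```

View pics/w8.png

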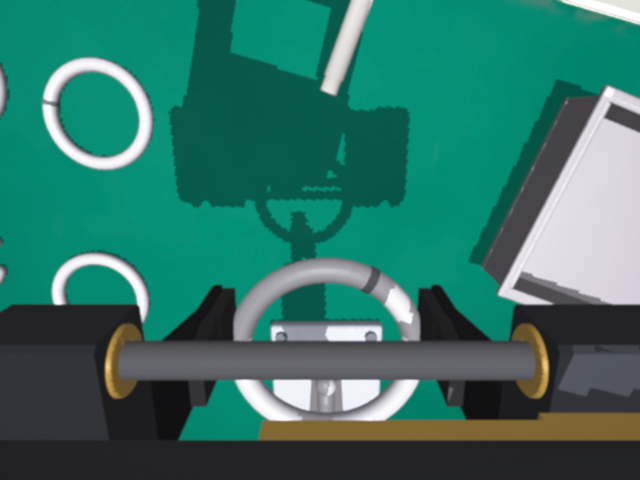

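View pics/t8.png

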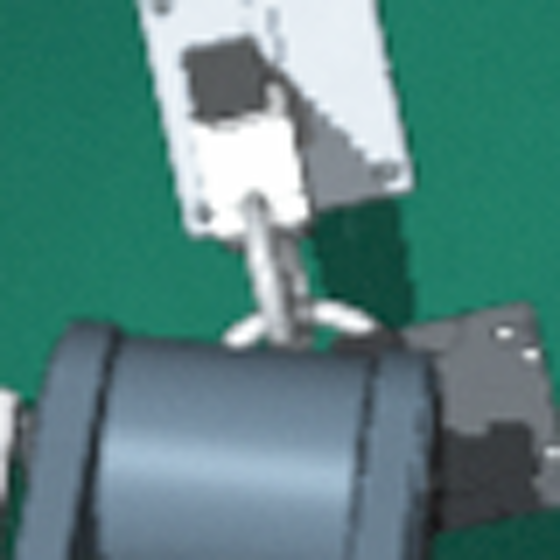

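```bash

python3 - <<'E'
from h import *
c=grab("wrist"); crop(c,270,330,390,440,6,"w8c.png")
print(proj(c,[[*wd([-.110,0]),.183],[*wd([-.115,0]),.183],[*wd([-.105,0]),.183]]))
o=get_obs()
P=toplane(c,[[327,408],[327,425],[327,257]],.1912); print([st(p).round(4) for p in P])
E
```

```text
[[325.14470563 388.55311612]
 [325.12136119 379.16462712]
 [325.16771112 397.80529326]]
[array([-0.1059,  0.0008]), array([-0.0968,  0.0008]), array([-0.1768,  0.0009])]
```

View pics/w8c.png

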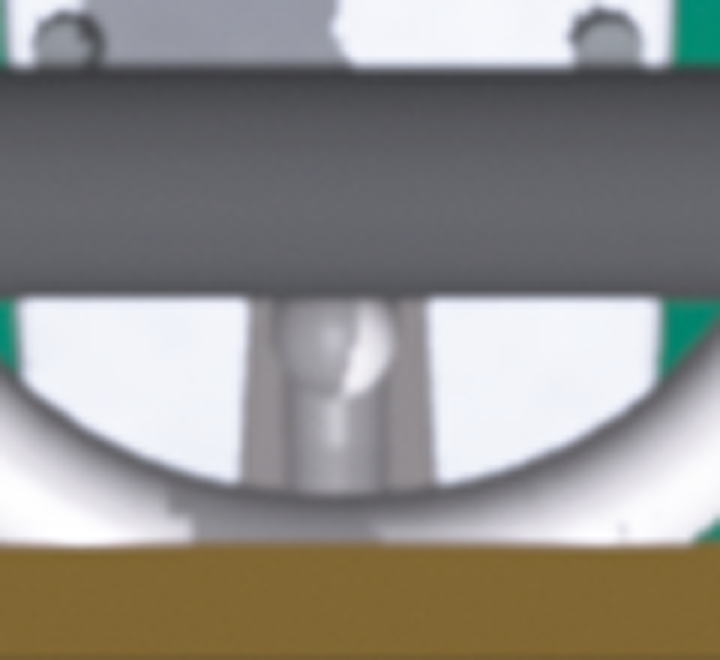

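Emit:
servo_tool --steps '[0.07,-0.001,0,0.003,0,0.07,-0.001,0,0.006,0,0.07,-0.001,0,0.009,0,0.07,-0.001,0,0.009,0]'

```text
time: 8.72
position: [0.471, 0.084, 0.3621]
tool_rot: [-0.123, 0.992, -0.0, 0.0]
ft_force: [-0.6, 0.5, -2.2]
grip_width: 0.0759
```

```bash

python3 - <<'E'
from h import *
stat()
c=grab("wrist"); crop(c,220,230,440,440,3,"w9.png")
E
```

```text
8.72 stand [-0.1521  0.    ] z 0.3621 yaw -0.0008 F -0.5 0.6 -2.2 w 0.0759
```

View pics/w9.png

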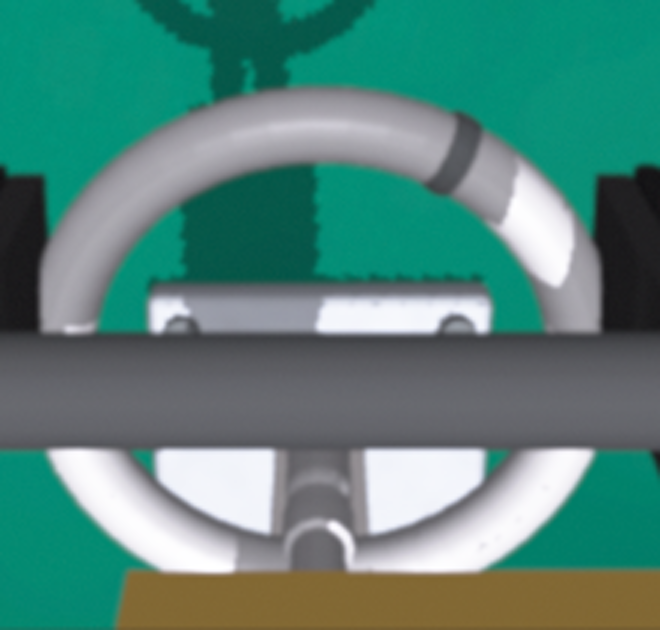

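Emit:
servo_tool --steps '[0.07,0,0,0.003,0,0.07,0,0,0.006,0,0.07,0,0,0.008,0,0.07,0,0,0.008,0]'

```text
time: 9.28
position: [0.4706, 0.084, 0.3541]
tool_rot: [-0.123, 0.992, 0.0, -0.0]
ft_force: [-0.1, -0.0, -1.0]
grip_width: 0.0756
```

```bash

python3 - <<'E'
from h import *
stat()
c=grab("wrist"); crop(c,220,230,440,440,3,"w10.png")
E
```

```text
9.28 stand [-1.525e-01  1.000e-04] z 0.3541 yaw -0.0006 F -0.1 0.0 -1.0 w 0.0756
```

View pics/w10.png

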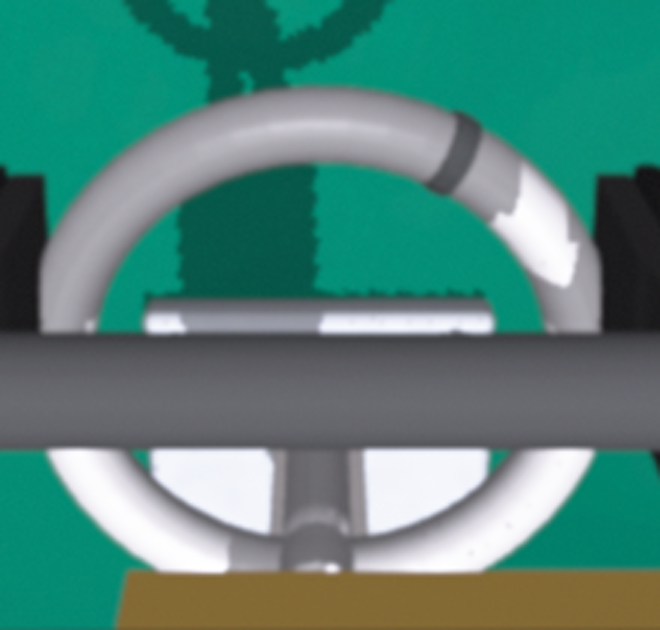

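Emit:
servo_tool --steps '[0.087,0,0,0.002,0,0.087,0,0,0.002,0,0.087,0,0,0.002,0,0.087,0,0,0.002,0,0.087,0,0,0.002,0,0.087,0,0,0.002,0]'

```text
time: 10.07
position: [0.4707, 0.084, 0.3523]
tool_rot: [-0.123, 0.992, -0.0, 0.0]
ft_force: [-0.8, 0.1, -0.3]
grip_width: 0.087
```

```bash

python3 - <<'E'
from h import *
stat()
c=grab("wrist","w11.png"); s=grab("scene"); crop(s,200,130,360,280,5,"s11.png")
E
```

```text
10.07 stand [-1.524e-01  1.000e-04] z 0.3523 yaw -0.0006 F -0.7 0.3 -0.3 w 0.087
```

View pics/w11.png

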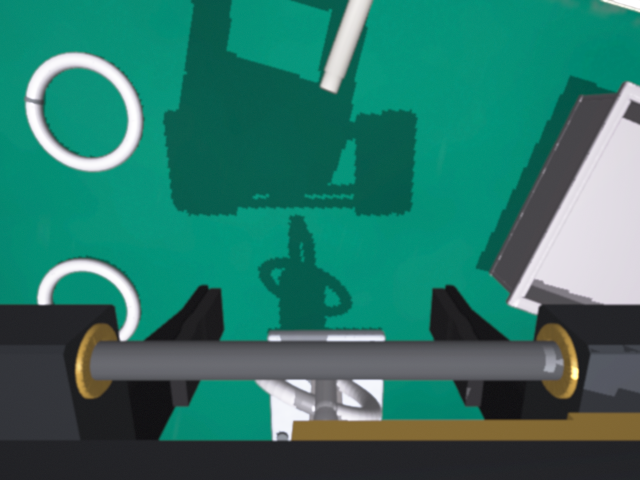

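View pics/s11.png

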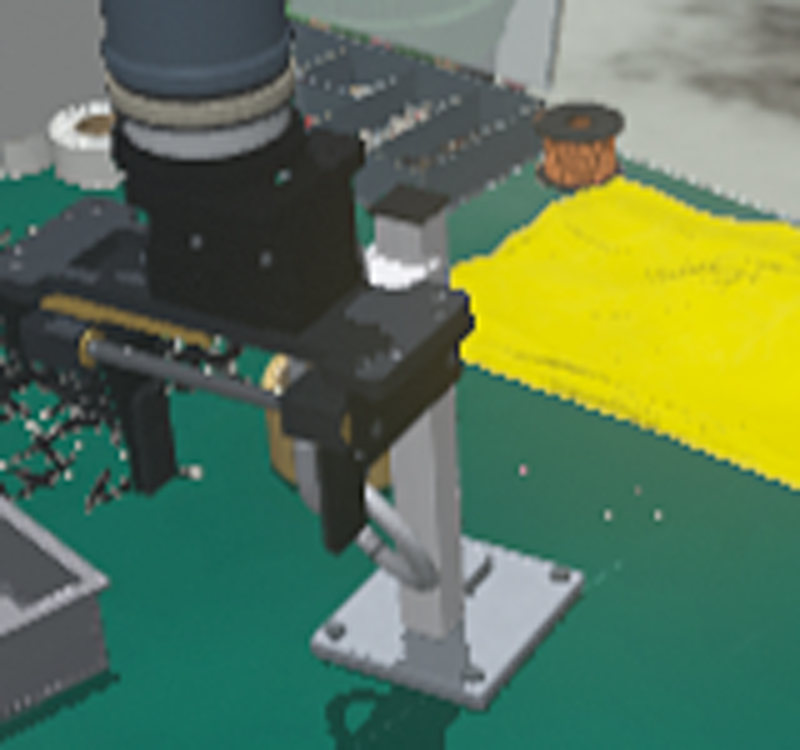

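Emit:
servo_tool --steps '[0.087,0.02,0,0,0,0.087,0.05,0,0,0,0.087,0.05,-0.05,0,0,0.087,0.05,-0.1,0,0,0.087,0.04,-0.15,0,0,0.087,0.004,-0.192,0,0,0.087,0.004,-0.204,0,0,0.087,0.004,-0.204,0,0]'

```text
time: 11.18
position: [0.5163, -0.1151, 0.3518]
tool_rot: [-0.123, 0.992, 0.0, -0.001]
ft_force: [0.1, 0.5, -0.1]
grip_width: 0.0872
```

```bash

python3 - <<'E'
from h import *
stat()
c=grab("wrist"); s=grab("scene"); crop(s,180,130,400,290,3.6,"s12.png")
for o in rings(s,(230,270,500,390)): print(o[0].round(0),o[1],o[3])
for o in rings(c,(0,0,640,300)): print("w",o[0].round(0),o[1],o[3])
E
```

```text
11.18 stand [-0.157  -0.2041] z 0.3518 yaw -0.0018 F 0.2 0.4 -0.1 w 0.0872
[235. 385.] [ 0.26695208 -0.08261228  0.01474942] None
[351. 366.] [ 0.43938976 -0.22230656  0.03897037] None
[462. 357.] [ 0.60962662 -0.37097428  0.0526515 ] [ 0.62352379 -0.36813615  0.03141811]
[308. 338.] [ 0.43738905 -0.10788297  0.0391504 ] None
[391. 324.] [ 0.58373701 -0.21675172  0.03987368] None
[479. 292.] [ 78.80039588 134.25312235 155.53944386] None
[348. 295.] [ 0.59402687 -0.09079432  0.04288769] [ 0.59408112 -0.0910033   0.03118793]
[422. 278.] [ 0.75552355 -0.19151957  0.03595673] None
w [227. 289.] [ 0.59590084 -0.17947022  0.00765303] None
w [331. 282.] [ 0.59273958 -0.09076258  0.03815565] None
w [174. 251.] [ 0.58222614 -0.21725937  0.03760453] None
w [ 19. 238.] [-0.01637387  1.29174645  1.7500117 ] None
w [360. 118.] [ 0.43897866 -0.10697657  0.03942389] None
w [626.  63.] [0.35726148 0.06387543 0.01635952] None
w [209.  81.] [ 0.44105159 -0.22142586  0.03942237] None
```

View pics/s12.png

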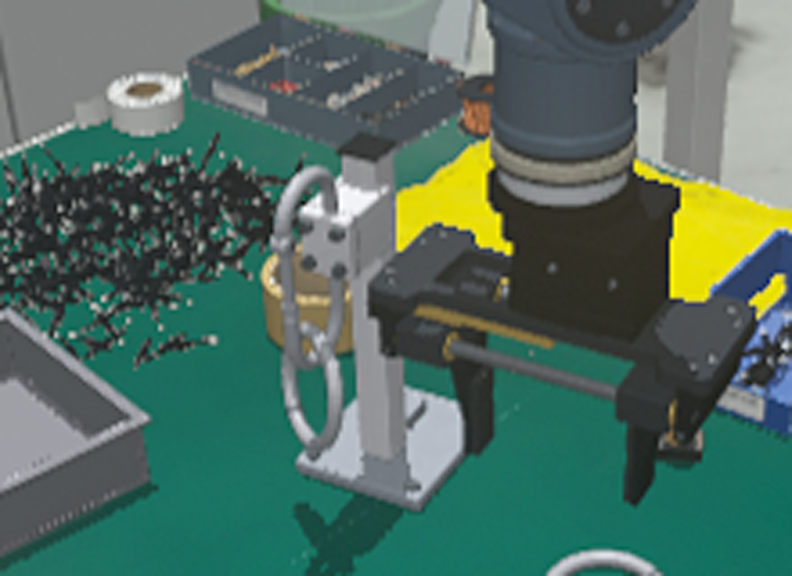

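```bash
sed -i 's/m=((r>105)&(abs(r-g)<45)).astype(np.uint8)/m=((r>62)\&(g-r<32)).astype(np.uint8)/' h.py
python3 - <<'E'
from h import *
for n,b in (("top",(280,225,460,330)),("scene",(230,270,500,390)),("wrist",(0,0,640,300))):
    for o in rings(grab(n),b): 
        if o[3] is not None: print(n,o[0].round(0),o[1].round(4),o[3].round(4))
t=np.array([.594,-.0912])-.0185*ex
print(tocmd([*t,.21]),yawerr())
E
```

```text
top [353. 286.] [ 0.4883 -0.1329  0.1274] [ 0.597  -0.0886  0.0288]
top [432. 254.] [ 0.6128 -0.3715  0.0491] [ 0.6237 -0.3684  0.0319]
scene [351. 367.] [ 0.4395 -0.2217  0.0428] [ 0.4392 -0.2218  0.031 ]
scene [462. 357.] [ 0.6092 -0.371   0.0529] [ 0.6226 -0.3685  0.0308]
scene [308. 339.] [ 0.4377 -0.1085  0.043 ] [ 0.4376 -0.1085  0.0308]
scene [348. 296.] [ 0.5931 -0.0916  0.0434] [ 0.593  -0.0918  0.0303]
wrist [359. 119.] [ 0.4394 -0.1073  0.0422] [ 0.4391 -0.1074  0.0317]
wrist [207.  81.] [ 0.4411 -0.2206  0.0422] [ 0.4409 -0.2205  0.0316]
[-0.06290694  0.00232281  0.14215968] 0.0005087663455807245
```

Emit:
servo_tool --steps '[0.087,-0.03,0.002,0.03,0,0.087,-0.063,0.002,0.07,0,0.087,-0.063,0.002,0.11,0,0.087,-0.063,0.002,0.13,0,0.087,-0.063,0.002,0.142,0,0.087,-0.063,0.002,0.142,0,0.087,-0.063,0.002,0.142,0]'

```text
time: 12.3
position: [0.5776, -0.0974, 0.2113]
tool_rot: [-0.123, 0.992, -0.0, 0.001]
ft_force: [0.1, 0.1, 0.3]
grip_width: 0.0867
```

```bash

python3 - <<'E'
from h import *
stat()
c=grab("wrist","w13.png")
t=np.array([.594,-.0912])-.0185*ex
print(tocmd([*t,.1842]))
E
```

```text
12.3 stand [-0.0933 -0.202 ] z 0.2113 yaw -0.0005 F 0.2 0.1 0.3 w 0.0867
[0.00118818 0.00212052 0.02724252]
```

View pics/w13.png

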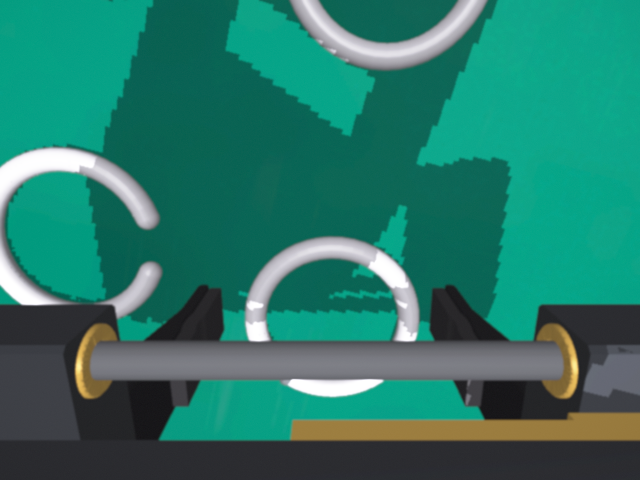

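Emit:
servo_tool --steps '[0.087,0.001,0.0022,0.005,0,0.087,0.001,0.0022,0.014,0,0.087,0.001,0.0022,0.021,0,0.087,0.001,0.0022,0.026,0,0.087,0.001,0.0022,0.027,0,0.087,0.001,0.0022,0.027,0,0.07,0.001,0.0022,0.027,0,0.07,0.001,0.0022,0.027,0,0.07,0.001,0.0022,0.027,0,0.07,0.001,0.0022,0.027,0,0.07,0.001,0.0022,0.027,0]'

```text
time: 13.72
position: [0.576, -0.0955, 0.1834]
tool_rot: [-0.123, 0.992, -0.0, 0.0]
ft_force: [-0.5, 1.3, 0.7]
grip_width: 0.0767
```

```bash

python3 - <<'E'
from h import *
stat()
c=grab("wrist","w14.png")
E
```

```text
13.72 stand [-0.0944 -0.1997] z 0.1834 yaw -0.0006 F -0.2 1.3 0.7 w 0.0767
```

View pics/w14.png

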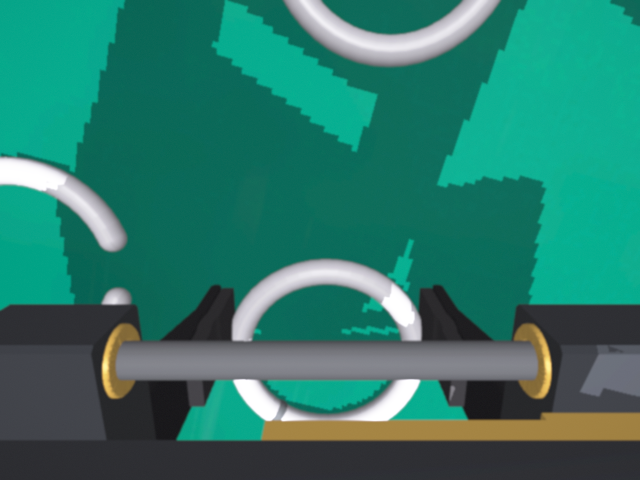

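Emit:
servo_tool --steps '[0.07,0,0,-0.02,0,0.07,0,0,-0.07,0,0.07,0,0,-0.13,0,0.07,0.04,0,-0.175,0,0.07,0.09,0.02,-0.1875,0,0.07,0.1106,0.07,-0.1875,0,0.07,0.1106,0.12,-0.1875,0,0.07,0.1106,0.17,-0.1875,0,0.07,0.1106,0.1997,-0.1875,0,0.07,0.1106,0.1997,-0.1875,0,0.07,0.1106,0.1997,-0.1875,0]'

```text
time: 15.15
position: [0.4199, 0.0707, 0.3707]
tool_rot: [-0.123, 0.992, -0.0, 0.0]
ft_force: [0.3, -0.7, -0.9]
grip_width: 0.0767
```

```bash

python3 - <<'E'
from h import *
stat()
c=grab("wrist","w15.png")
E
```

```text
15.15 stand [-0.2049 -0.0003] z 0.3707 yaw -0.0003 F 0.1 -0.8 -0.9 w 0.0767
```

View pics/w15.png

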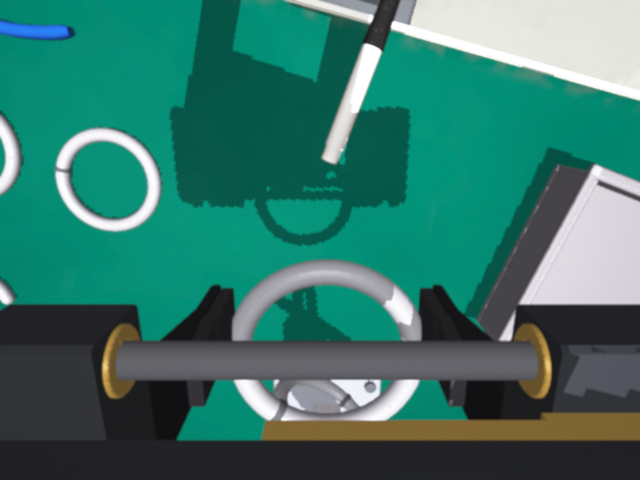

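Emit:
servo_tool --steps '[0.07,-0.012,0,0,0,0.07,-0.024,0,0,0,0.07,-0.031,0,0,0,0.07,-0.037,0,0,0,0.07,-0.042,0,0,0,0.07,-0.047,0,0,0,0.07,-0.051,0,0,0,0.07,-0.0535,0,0,0,0.07,-0.0535,0,0,0,0.07,-0.0535,0,0,0]'

```text
time: 16.45
position: [0.4713, 0.0842, 0.3707]
tool_rot: [-0.123, 0.992, 0.0, -0.0]
ft_force: [-2.0, -0.1, -1.1]
grip_width: 0.0766
```

```bash

python3 - <<'E'
from h import *
stat()
c=grab("wrist"); crop(c,220,230,440,440,3,"w16.png")
E
```

```text
16.45 stand [-1.518e-01  1.000e-04] z 0.3707 yaw -0.0005 F -1.9 0.4 -1.1 w 0.0766
```

View pics/w16.png

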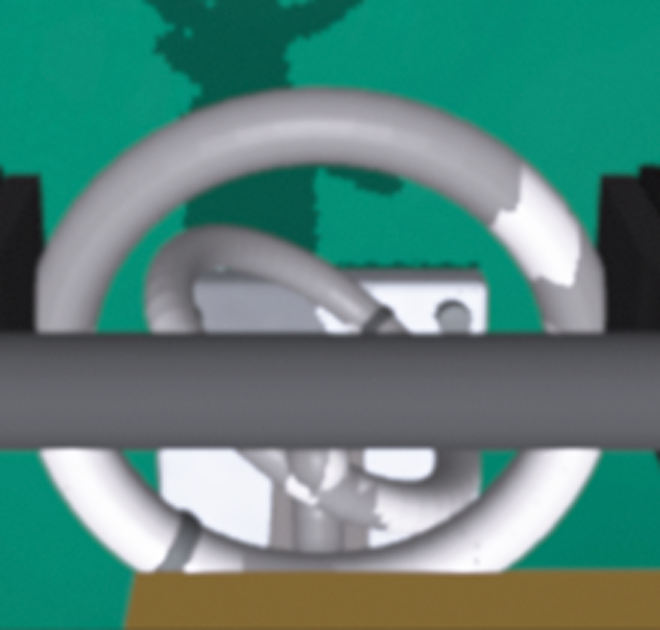

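Emit:
servo_tool --steps '[0.07,-0.0005,0,0.003,0,0.07,-0.0005,0,0.006,0,0.07,-0.0005,0,0.009,0,0.07,-0.0005,0,0.012,0,0.07,-0.0005,0,0.015,0,0.07,-0.0005,0,0.018,0,0.07,-0.0005,0,0.019,0,0.07,-0.0005,0,0.019,0]'

```text
time: 17.5
position: [0.4721, 0.0843, 0.3517]
tool_rot: [-0.123, 0.992, -0.0, 0.0]
ft_force: [-0.3, -0.1, -0.4]
grip_width: 0.0767
```

```bash

python3 - <<'E'
from h import *
stat()
c=grab("wrist"); crop(c,220,230,440,440,3,"w17.png")
E
```

```text
17.5 stand [-0.151  0.   ] z 0.3517 yaw -0.0006 F -0.4 -0.0 -0.4 w 0.0767
```

View pics/w17.png

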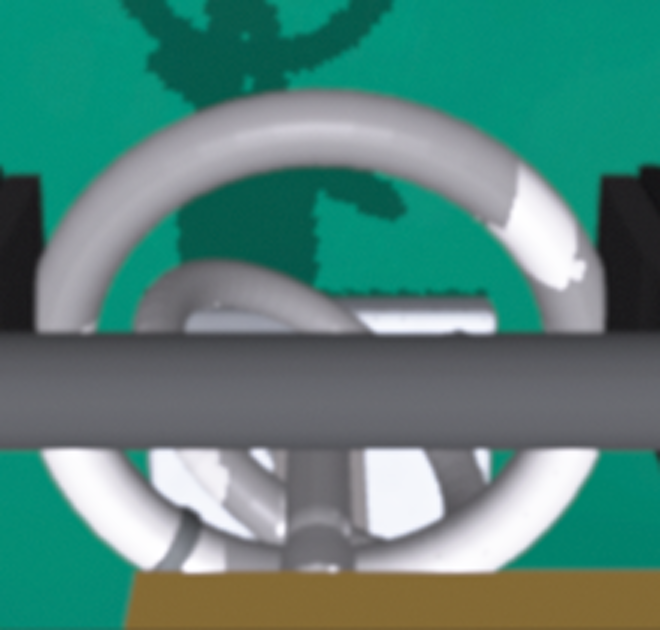

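Gate shut above the ring. Release and retreat, then go toward ring B.

Emit:
servo_tool --steps '[0.087,0,0,0,0,0.087,0,0,0,0,0.087,0,0,0,0,0.087,0,0,0,0,0.087,0,0,0,0,0.087,0.03,0,0,0,0.087,0.06,-0.03,0,0,0.087,0.07,-0.08,0,0,0.087,0.07,-0.14,0,0,0.087,0.07,-0.17,0,0,0.087,0.07,-0.17,0,0]'

```text
time: 18.92
position: [0.4466, -0.0998, 0.3519]
tool_rot: [-0.121, 0.993, -0.001, 0.001]
ft_force: [-0.1, 0.3, 0.4]
grip_width: 0.0872
```

```bash

python3 - <<'E'
from h import *
stat()
s=grab("scene"); crop(s,180,130,400,290,3.6,"s18.png")
for n,b in (("scene",(230,270,500,390)),("wrist",(0,0,640,300))):
    for o in rings(grab(n,n+"18.png"),b): 
        if o[3] is not None: print(n,o[0].round(0),o[1].round(4),o[3].round(4))
E
```

```text
18.93 stand [-0.2209 -0.1722] z 0.3519 yaw -0.0043 F -0.0 0.3 0.4 w 0.0872
scene [351. 367.] [ 0.4393 -0.2218  0.0427] [ 0.4392 -0.2218  0.031 ]
scene [462. 357.] [ 0.6092 -0.3711  0.0529] [ 0.6226 -0.3685  0.0308]
scene [308. 339.] [ 0.4376 -0.1085  0.043 ] [ 0.4375 -0.1087  0.0309]
wrist [315. 204.] [ 0.4392 -0.1074  0.0422] [ 0.4391 -0.1075  0.0316]
wrist [170. 171.] [ 0.4411 -0.2207  0.0423] [ 0.4409 -0.2206  0.0315]
```

View pics/s18.png

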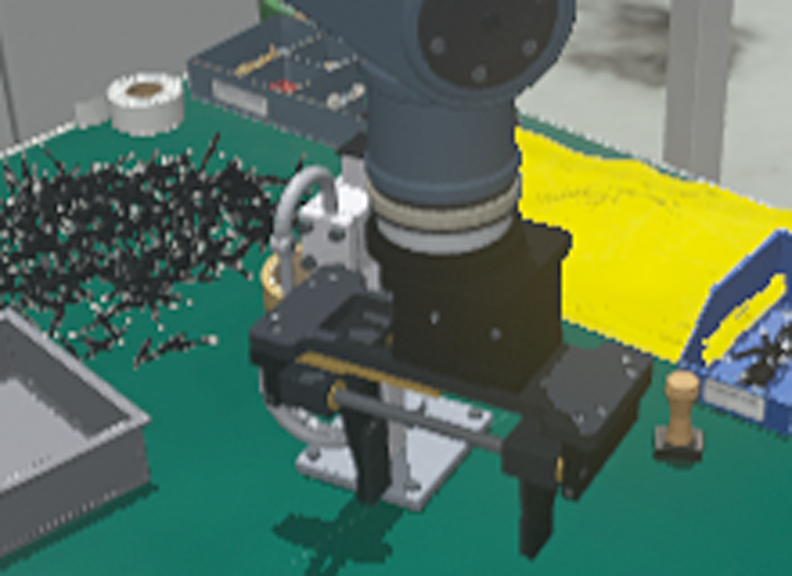

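View pics/wrist18.png

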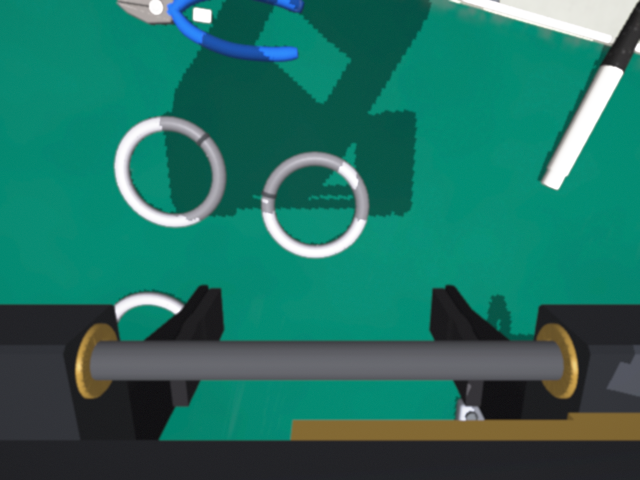

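```bash

python3 - <<'E'
from h import *
t=np.array([.4388,-.1080])-.0188*ex
print(tocmd([*t,.21]),yawerr())
E
```

```text
[ 0.02749498 -0.00956027  0.14155198] -0.00028890953210236603
```

Emit:
servo_tool --steps '[0.087,0.0275,-0.009,0.04,0,0.087,0.0275,-0.009,0.08,0,0.087,0.0275,-0.009,0.12,0,0.087,0.0275,-0.009,0.14,0,0.087,0.0275,-0.009,0.142,0,0.087,0.0275,-0.009,0.142,0,0.087,0.0275,-0.009,0.142,0]'

```text
time: 19.95
position: [0.4216, -0.1129, 0.2107]
tool_rot: [-0.124, 0.992, -0.001, 0.001]
ft_force: [0.1, 0.4, -0.5]
grip_width: 0.087
```

```bash

python3 - <<'E'
from h import *
stat()
c=grab("wrist","w19.png")
t=np.array([.4388,-.1080])-.0188*ex
print(tocmd([*t,.184]),yawerr())
E
```

```text
19.95 stand [-0.2484 -0.1787] z 0.2107 yaw 0.0001 F 0.2 0.3 -0.5 w 0.087
[0.00091647 0.00066356 0.02672468] -0.00012911306236240705
```

View pics/w19.png

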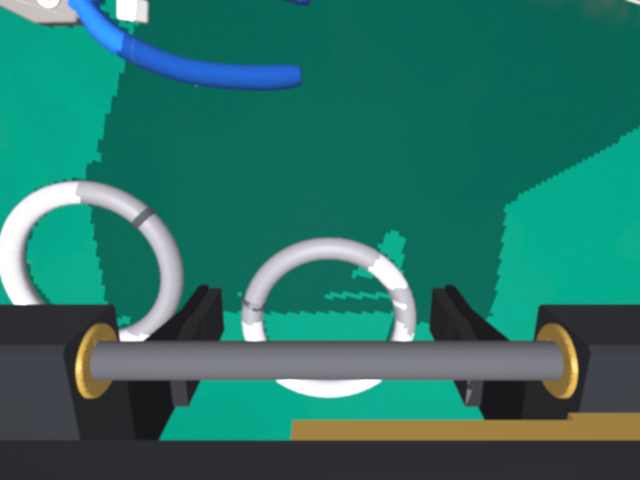

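Emit:
servo_tool --steps '[0.087,0.001,0.001,0.005,0,0.087,0.001,0.001,0.014,0,0.087,0.001,0.001,0.021,0,0.087,0.001,0.001,0.0255,0,0.087,0.001,0.001,0.0265,0,0.087,0.001,0.001,0.0265,0,0.07,0.001,0.001,0.0265,0,0.07,0.001,0.001,0.0265,0,0.07,0.001,0.001,0.0265,0,0.07,0.001,0.001,0.0265,0,0.07,0.001,0.001,0.0265,0]'

```text
time: 21.38
position: [0.4202, -0.1125, 0.1834]
tool_rot: [-0.123, 0.992, -0.0, 0.0]
ft_force: [-0.7, -0.5, 1.8]
grip_width: 0.0787
```

```bash

python3 - <<'E'
from h import *
stat()
c=grab("wrist","w20.png")
print(tocmd([*wd([-.205,0]),.3708]))
E
```

```text
21.38 stand [-0.2496 -0.178 ] z 0.1834 yaw -0.0007 F -0.8 -0.4 1.8 w 0.0787
[-0.0445646   0.17792956 -0.18748915]
```

View pics/w20.png

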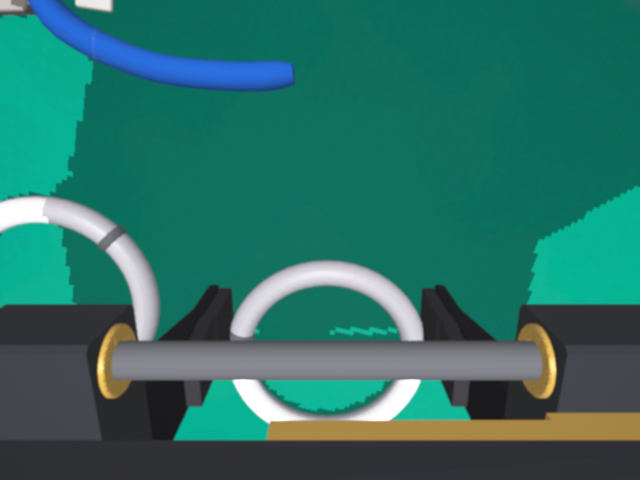

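Emit:
servo_tool --steps '[0.087,0,0,0,0,0.087,0,0,0,0,0.087,0.0035,0,0,0,0.087,0.0035,0,0,0,0.07,0.0035,0,0,0,0.07,0.0035,0,0,0,0.07,0.0035,0,0,0,0.07,0.0035,0,0,0,0.07,0.0035,0,0,0]'

```text
time: 22.55
position: [0.4168, -0.1133, 0.1833]
tool_rot: [-0.123, 0.992, -0.0, 0.0]
ft_force: [0.7, -0.1, -0.3]
grip_width: 0.0743
```

```bash

python3 - <<'E'
from h import *
stat()
c=grab("wrist","w21.png")
print(tocmd([*wd([-.205,0]),.3708]))
E
```

```text
22.55 stand [-0.2531 -0.1779] z 0.1833 yaw -0.0006 F 0.7 -0.3 -0.3 w 0.0743
[-0.04803472  0.17794925 -0.18756794]
```

View pics/w21.png

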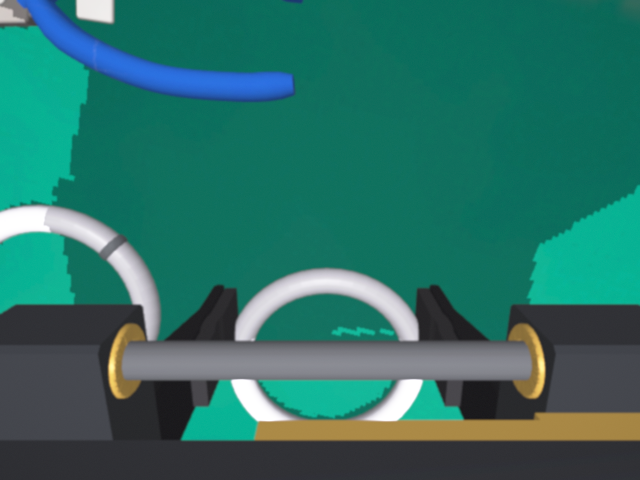

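Emit:
servo_tool --steps '[0.087,0,0,0,0,0.087,0,0,0,0,0.087,-0.002,0,0,0,0.087,-0.002,0,0,0,0.07,-0.002,0,0,0,0.07,-0.002,0,0,0,0.07,-0.002,0,0,0,0.07,-0.002,0,0,0,0.07,-0.002,0,0,0]'

```text
time: 23.72
position: [0.4187, -0.1128, 0.1833]
tool_rot: [-0.123, 0.992, -0.0, 0.0]
ft_force: [0.3, 0.3, -0.1]
grip_width: 0.077
```

```bash

python3 - <<'E'
from h import *
stat()
c=grab("wrist","w22.png")
print(tocmd([*wd([-.205,0]),.3708]))
E
```

```text
23.73 stand [-0.2511 -0.1779] z 0.1833 yaw -0.0007 F 0.3 0.2 -0.1 w 0.077
[-0.04602947  0.17794266 -0.18755531]
```

View pics/w22.png

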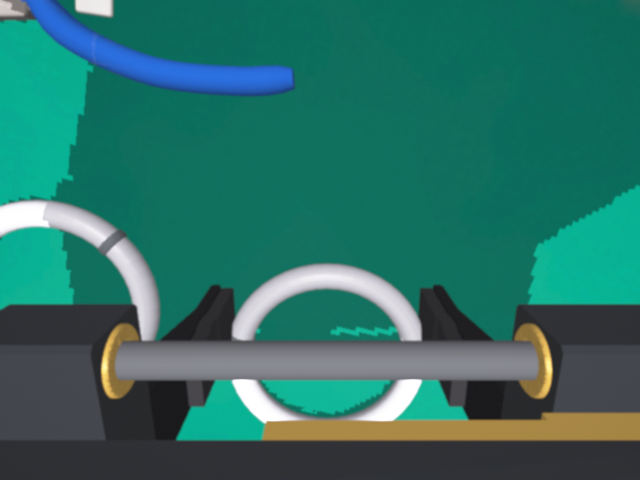

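Emit:
servo_tool --steps '[0.07,0,0,-0.02,0,0.07,0,0,-0.07,0,0.07,0,0,-0.13,0,0.07,0,0.03,-0.175,0,0.07,0,0.08,-0.1875,0,0.07,-0.02,0.13,-0.1875,0,0.07,-0.046,0.165,-0.1875,0,0.07,-0.046,0.178,-0.1875,0,0.07,-0.046,0.178,-0.1875,0,0.07,-0.046,0.178,-0.1875,0]'

```text
time: 25.02
position: [0.4193, 0.0703, 0.3705]
tool_rot: [-0.123, 0.992, -0.0, -0.001]
ft_force: [1.1, 0.4, -1.2]
grip_width: 0.0772
```

```bash

python3 - <<'E'
from h import *
stat()
c=grab("wrist","w23.png")
t=grab("top");crop(t,210,210,320,320,7,"t23.png")
E
```

```text
25.02 stand [-0.2057 -0.0006] z 0.3705 yaw -0.0015 F 1.2 0.1 -1.2 w 0.0772
```

View pics/w23.png

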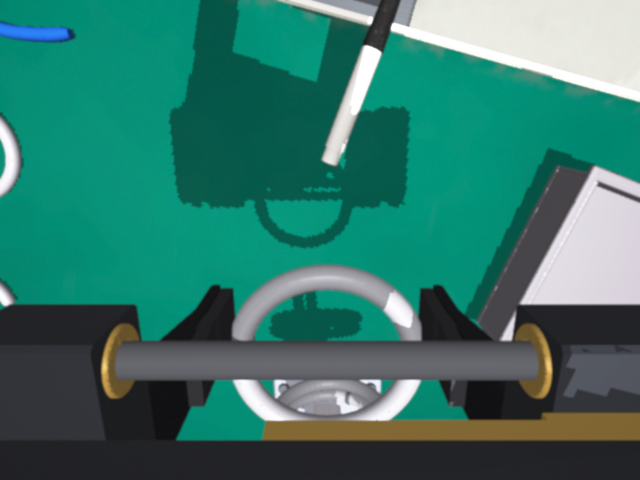

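View pics/t23.png

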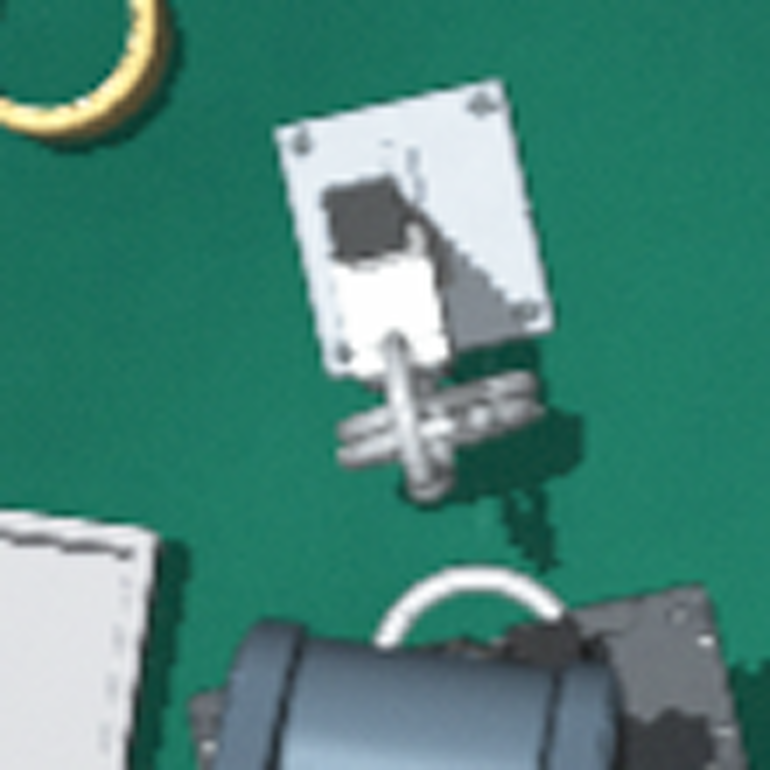

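Emit:
servo_tool --steps '[0.07,-0.012,0.0005,0,0,0.07,-0.024,0.0005,0,0.001,0.07,-0.031,0.0005,0,0.001,0.07,-0.037,0.0005,0,0.001,0.07,-0.042,0.0005,0,0.001,0.07,-0.047,0.0005,0,0.001,0.07,-0.051,0.0005,0,0.001,0.07,-0.0532,0.0005,0,0.001,0.07,-0.0532,0.0005,0,0.001,0.07,-0.0532,0.0005,0,0.001]'

```text
time: 26.38
position: [0.4709, 0.0846, 0.3707]
tool_rot: [-0.123, 0.992, 0.0, -0.0]
ft_force: [-2.0, 1.2, -1.6]
grip_width: 0.0767
```

```bash

python3 - <<'E'
from h import *
stat()
c=grab("wrist"); crop(c,220,230,440,440,3,"w24.png")
E
```

```text
26.38 stand [-0.1521  0.0006] z 0.3707 yaw -0.0016 F -1.6 1.6 -1.6 w 0.0767
```

View pics/w24.png

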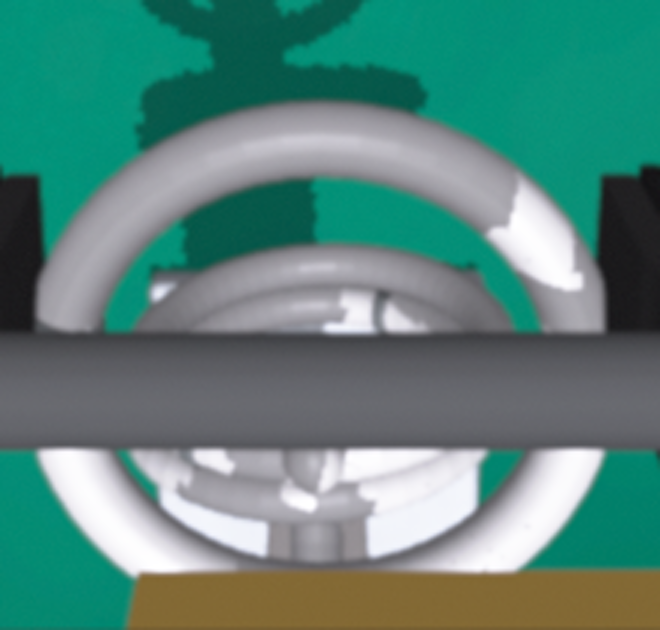

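Nose sits inside the ring at crop (310,470), leading arc beyond it. Lower.

Emit:
servo_tool --steps '[0.07,0,0,0.003,0,0.07,0,0,0.006,0,0.07,0,0,0.009,0,0.07,0,0,0.012,0,0.07,0,0,0.015,0,0.07,0,0,0.018,0,0.07,0,0,0.019,0,0.07,0,0,0.019,0]'

```text
time: 27.42
position: [0.4712, 0.0846, 0.3517]
tool_rot: [-0.123, 0.992, 0.0, -0.0]
ft_force: [-0.3, 0.4, 0.0]
grip_width: 0.0771
```

```bash

python3 - <<'E'
from h import *
stat()
c=grab("wrist"); crop(c,220,230,440,440,3,"w25.png")
E
```

```text
27.43 stand [-0.1518  0.0005] z 0.3517 yaw -0.0016 F -0.2 0.4 0.0 w 0.0771
```

View pics/w25.png

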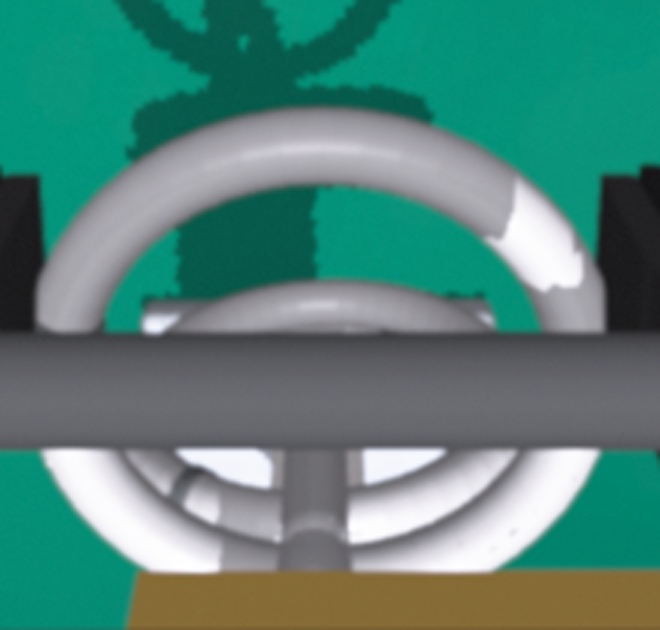

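Emit:
servo_tool --steps '[0.087,0,0,0,0,0.087,0,0,0,0,0.087,0,0,0,0,0.087,0,0,0,0,0.087,0,0,0,0,0.087,0,0,0,0,0.087,0,0,0,0]'

```text
time: 28.35
position: [0.4712, 0.0846, 0.3517]
tool_rot: [-0.123, 0.992, -0.0, 0.0]
ft_force: [-0.3, 0.5, -0.3]
grip_width: 0.0871
```

```bash

python3 - <<'E'
from h import *
stat()
c=grab("wrist","w26.png")
E
```

```text
28.35 stand [-0.1518  0.0005] z 0.3517 yaw -0.0016 F -0.2 0.5 -0.3 w 0.0871
```

View pics/w26.png

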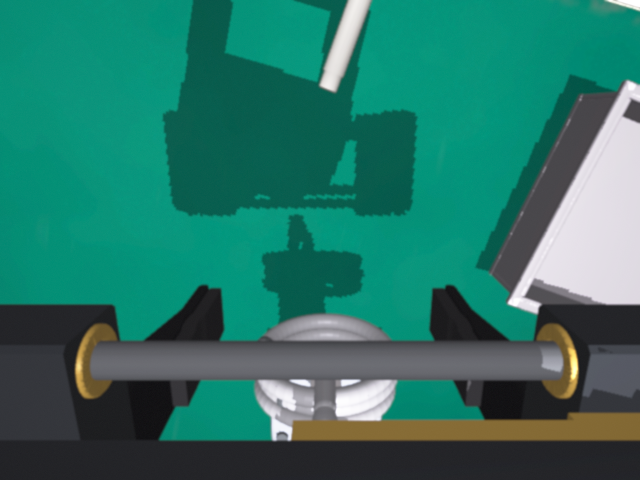

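Emit:
servo_tool --steps '[0.087,0.03,0,0,0,0.087,0.07,-0.02,0,0,0.087,0.1,-0.06,0,0,0.087,0.124,-0.11,0,0,0.087,0.124,-0.17,0.03,0,0.087,0.124,-0.22,0.05,0,0.087,0.124,-0.27,0.05,0,0.087,0.124,-0.289,0.05,0,0.087,0.124,-0.289,0.05,0,0.087,0.124,-0.289,0.05,0]'

```text
time: 29.65
position: [0.4205, -0.2241, 0.3017]
tool_rot: [-0.123, 0.992, 0.001, -0.001]
ft_force: [-1.0, 0.8, -0.2]
grip_width: 0.087
```

```bash

python3 - <<'E'
from h import *
stat()
s=grab("scene"); crop(s,180,130,400,290,3.6,"s27.png")
for n,b in (("scene",(230,270,500,390)),("wrist",(0,0,640,300))):
    for o in rings(grab(n,n+"27.png"),b): 
        if o[3] is not None: print(n,o[0].round(0),o[1].round(4),o[3].round(4))
t=np.array([.4402,-.2213])-.019*ex
print(tocmd([*t,.21]),yawerr())
E
```

```text
29.65 stand [-0.2766 -0.2863] z 0.3017 yaw -0.0006 F -0.8 1.0 -0.2 w 0.087
scene [351. 367.] [ 0.4394 -0.2217  0.0428] [ 0.4391 -0.2219  0.0311]
scene [462. 357.] [ 0.6091 -0.3711  0.053 ] [ 0.6226 -0.3685  0.0308]
[-0.00045356 -0.00197189  0.0919231 ] 0.00018563391614456748
```

View pics/s27.png

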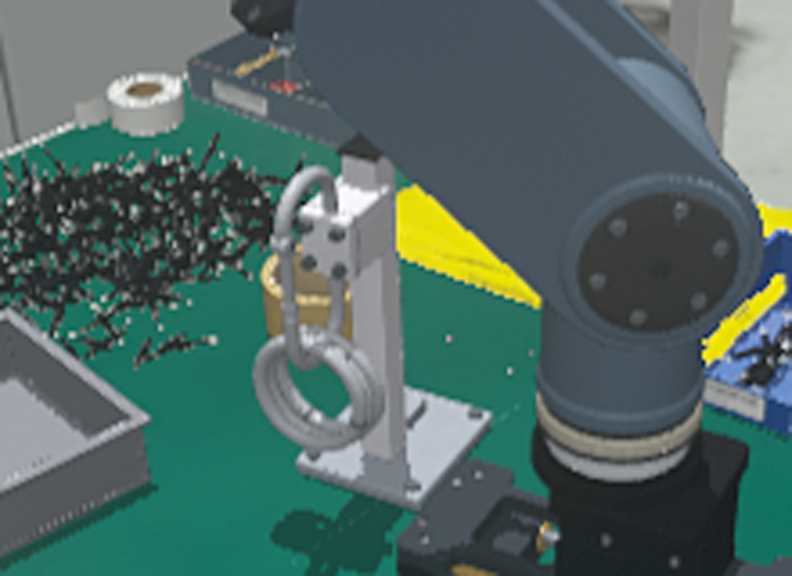

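View pics/wrist27.png

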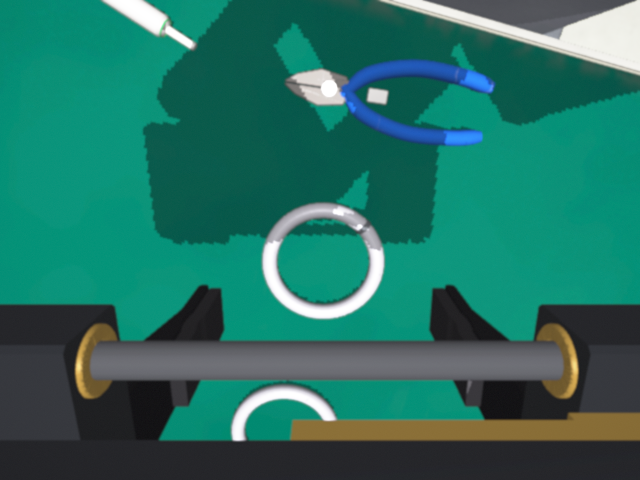

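```bash

python3 - <<'E'
from h import *
print(tocmd([.4212,-.2213,.21]))
E
```

```text
[-0.00103496  0.00268884  0.09192767]
```

Emit:
servo_tool --steps '[0.087,-0.001,0.0027,0.03,0.12,0.087,-0.001,0.0027,0.07,0.248,0.087,-0.001,0.0027,0.09,0.248,0.087,-0.001,0.0027,0.092,0.248,0.087,-0.001,0.0027,0.092,0.248,0.087,-0.001,0.0027,0.092,0.248]'

```text
time: 30.55
position: [0.4219, -0.2231, 0.2108]
tool_rot: [0.001, 1.0, -0.001, 0.001]
ft_force: [-0.7, 0.1, 0.4]
grip_width: 0.0872
```

```bash

python3 - <<'E'
from h import *
stat()
c=grab("wrist","w28.png")
print(tocmd([.4212,-.2213,.1840]),yawerr(np.pi))
E
```

```text
30.55 stand [-0.275  -0.2857] z 0.2108 yaw -0.2492 F -0.6 0.3 0.4 w 0.0872
[0.00076839 0.00187426 0.0267542 ] -0.0015016843841846317
```

View pics/w28.png

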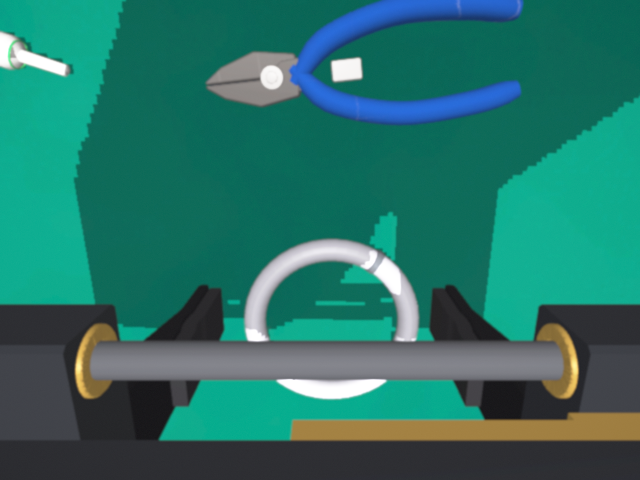

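Emit:
servo_tool --steps '[0.087,0.001,0.0021,0.005,0,0.087,0.001,0.0021,0.014,0,0.087,0.001,0.0021,0.021,0,0.087,0.001,0.0021,0.0255,0,0.087,0.001,0.0021,0.0267,0,0.087,0.001,0.0021,0.0267,0,0.07,0.001,0.0021,0.0267,0,0.07,0.001,0.0021,0.0267,0,0.07,0.001,0.0021,0.0267,0,0.07,0.001,0.0021,0.0267,0,0.07,0.001,0.0021,0.0267,0]'

```text
time: 31.98
position: [0.4208, -0.221, 0.1832]
tool_rot: [0.001, 1.0, -0.0, 0.0]
ft_force: [0.4, 0.8, 0.7]
grip_width: 0.0752
```

```bash

python3 - <<'E'
from h import *
stat()
c=grab("wrist","w29.png")
print(tocmd([*wd([-.205,0]),.3708]))
E
```

```text
31.98 stand [-0.2756 -0.2833] z 0.1832 yaw -0.2496 F 0.6 0.7 0.7 w 0.0752
[ 0.0014525   0.29195713 -0.18774432]
```

View pics/w29.png

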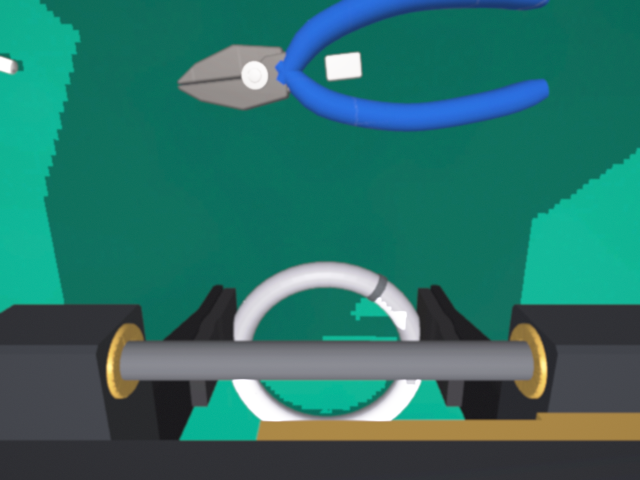

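Emit:
servo_tool --steps '[0.07,0,0,-0.02,0,0.07,0,0,-0.07,0,0.07,0,0.02,-0.13,-0.05,0.07,0,0.06,-0.175,-0.1,0.07,0,0.11,-0.1875,-0.15,0.07,0,0.16,-0.1875,-0.2,0.07,0.001,0.21,-0.1875,-0.25,0.07,0.001,0.255,-0.1875,-0.25,0.07,0.0015,0.285,-0.1875,-0.25,0.07,0.0015,0.292,-0.1875,-0.25,0.07,0.0015,0.292,-0.1875,-0.25,0.07,0.0015,0.292,-0.1875,-0.25]'

```text
time: 33.52
position: [0.4198, 0.0702, 0.3705]
tool_rot: [-0.123, 0.992, -0.0, -0.0]
ft_force: [-0.8, -0.4, -0.1]
grip_width: 0.0751
```

```bash

python3 - <<'E'
from h import *
stat()
c=grab("wrist","w30.png")
t=grab("top");crop(t,210,210,320,320,7,"t30.png")
E
```

```text
33.52 stand [-0.2051 -0.0008] z 0.3705 yaw -0.0008 F -0.9 -0.2 -0.1 w 0.0751
```

View pics/w30.png

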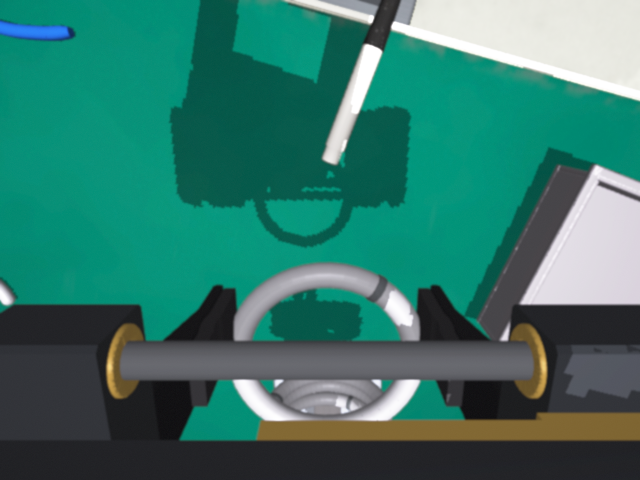

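View pics/t30.png

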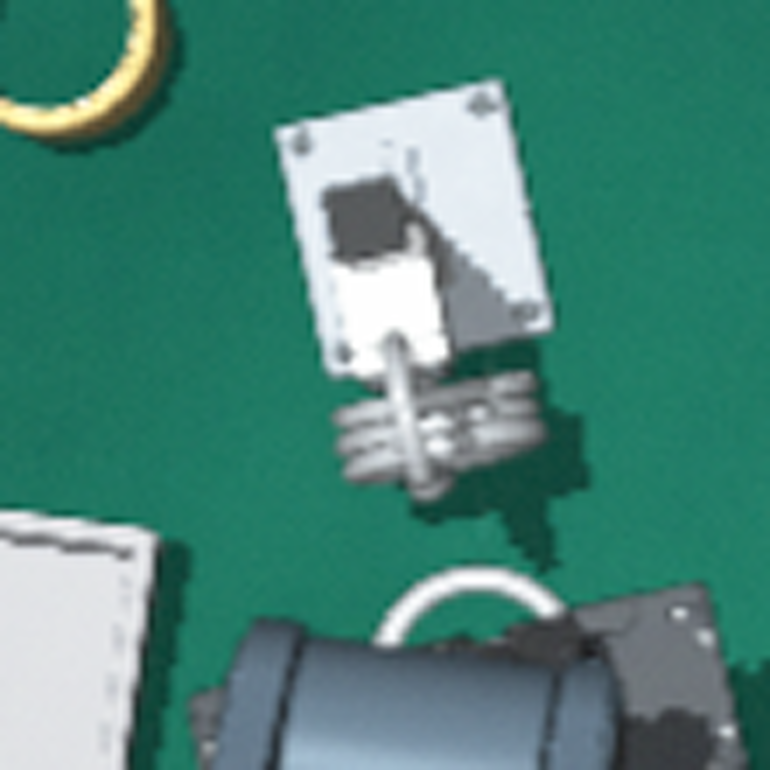

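Emit:
servo_tool --steps '[0.07,-0.012,0.0008,0,0,0.07,-0.024,0.0008,0,0,0.07,-0.031,0.0008,0,0,0.07,-0.037,0.0008,0,0,0.07,-0.042,0.0008,0,0,0.07,-0.047,0.0008,0,0,0.07,-0.051,0.0008,0,0,0.07,-0.0533,0.0008,0,0,0.07,-0.0533,0.0008,0,0,0.07,-0.0533,0.0008,0,0]'

```text
time: 34.88
position: [0.471, 0.0849, 0.3705]
tool_rot: [-0.124, 0.992, 0.0, -0.0]
ft_force: [-0.9, -0.7, -0.2]
grip_width: 0.0749
```

```bash

python3 - <<'E'
from h import *
stat()
c=grab("wrist"); crop(c,220,230,440,440,3,"w31.png")
E
```

```text
34.88 stand [-0.152   0.0009] z 0.3705 yaw 0.0004 F -1.0 -0.4 -0.2 w 0.0749
```

View pics/w31.png

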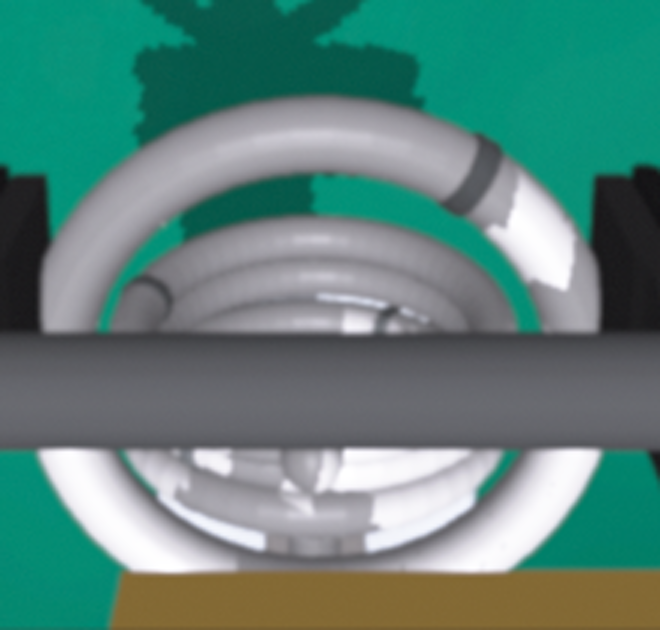

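Emit:
servo_tool --steps '[0.07,-0.0002,0,0.003,0,0.07,-0.0002,0,0.006,0,0.07,-0.0002,0,0.009,0,0.07,-0.0002,0,0.012,0,0.07,-0.0002,0,0.015,0,0.07,-0.0002,0,0.018,0,0.07,-0.0002,0,0.019,0,0.07,-0.0002,0,0.019,0]'

```text
time: 35.92
position: [0.4713, 0.085, 0.3515]
tool_rot: [-0.124, 0.992, 0.0, -0.0]
ft_force: [0.7, 0.0, -0.4]
grip_width: 0.0753
```

```bash

python3 - <<'E'
from h import *
stat()
c=grab("wrist"); crop(c,220,230,440,440,3,"w32.png")
E
```

```text
35.92 stand [-0.1516  0.0009] z 0.3515 yaw 0.0004 F 0.7 -0.1 -0.4 w 0.0753
```

View pics/w32.png

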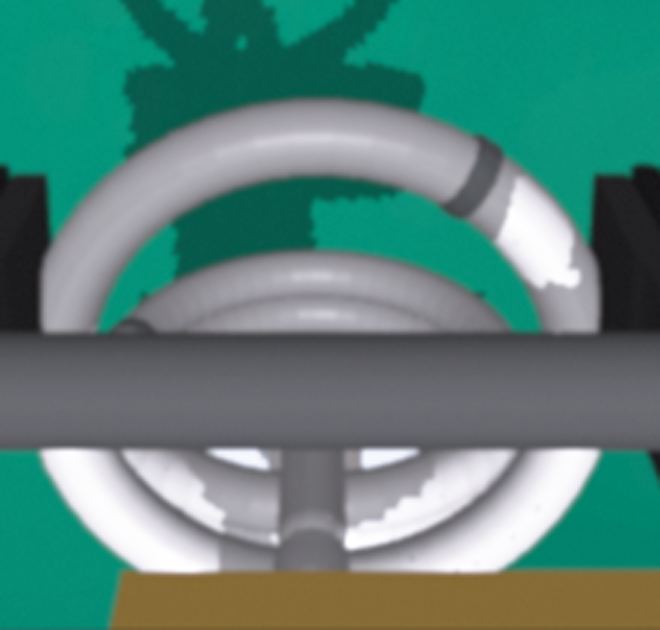

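Emit:
servo_tool --steps '[0.087,0,0,0,0,0.087,0,0,0,0,0.087,0,0,0,0,0.087,0,0,0,0,0.087,0,0,0,0,0.087,0,0,0,0,0.087,0,0,0,0]'

```text
time: 36.85
position: [0.4713, 0.085, 0.3515]
tool_rot: [-0.124, 0.992, 0.0, -0.0]
ft_force: [-0.1, -0.8, -0.4]
grip_width: 0.0871
```

```bash

python3 - <<'E'
from h import *
stat()
c=grab("wrist","w33.png")
E
```

```text
36.85 stand [-0.1516  0.0009] z 0.3515 yaw 0.0004 F -0.3 -0.7 -0.4 w 0.0871
```

View pics/w33.png

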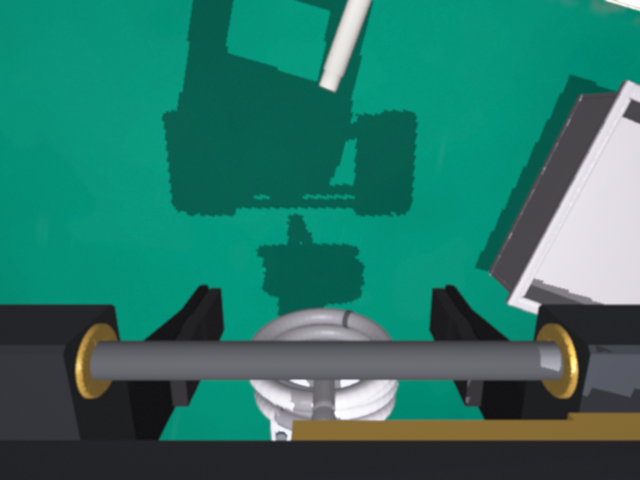

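Emit:
servo_tool --steps '[0.087,0.03,0,0,0,0.087,0.07,-0.02,0,0,0.087,0.07,-0.07,0,0,0.06,0.07,-0.13,0,0,0.03,0.07,-0.18,0,0,0.03,0.07,-0.2,0,0,0.03,0.07,-0.2,0,0]'

```text
time: 37.78
position: [0.4527, -0.1268, 0.3514]
tool_rot: [-0.123, 0.992, 0.0, -0.0]
ft_force: [0.4, 0.7, 1.0]
grip_width: 0.0546
```

```bash

python3 - <<'E'
from h import *
stat()
s=grab("scene","scene34.png"); t=grab("top","top34.png"); crop(t,150,220,470,340,2.5,"t34.png"); crop(s,180,130,400,290,3.6,"s34.png"); crop(t,150,265,250,350,7,"t34c.png"); crop(t,410,225,460,285,10,"t34d.png")
E
```

```text
37.77 stand [-0.2216 -0.1998] z 0.3514 yaw -0.0018 F 0.5 0.5 1.0 w 0.0546
```

View pics/t34.png

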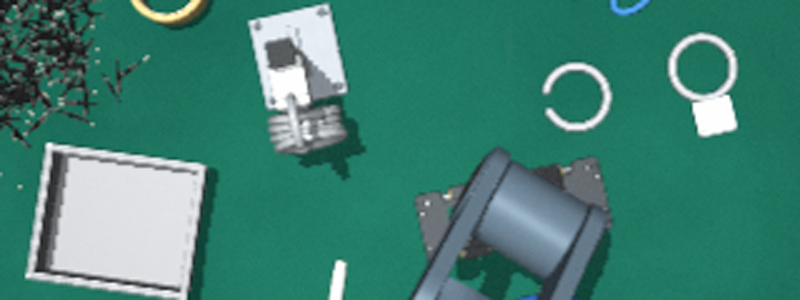

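View pics/s34.png

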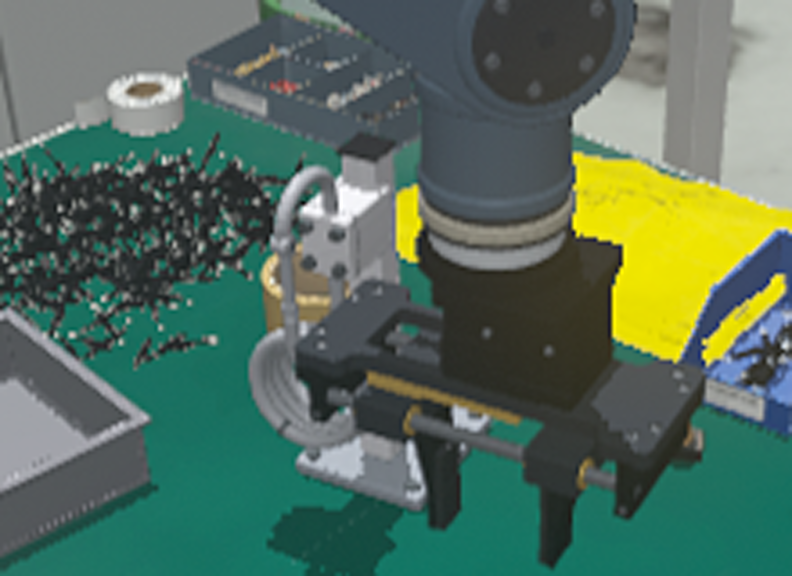

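View pics/t34c.png

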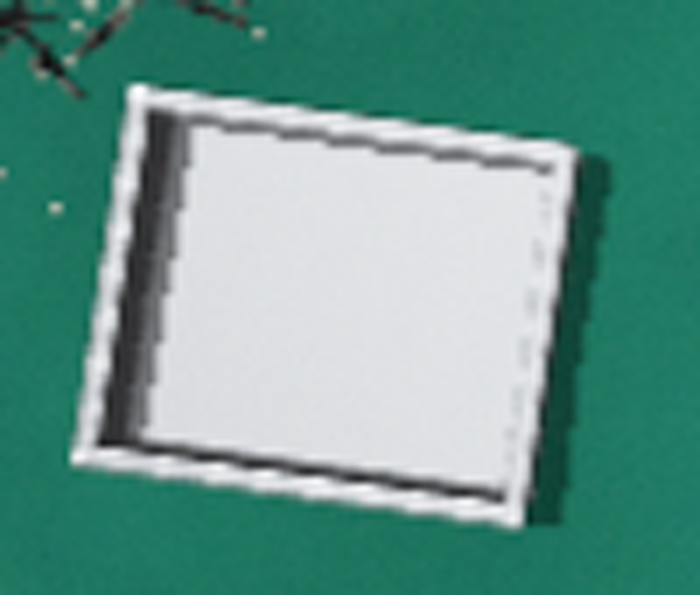

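View pics/t34d.png

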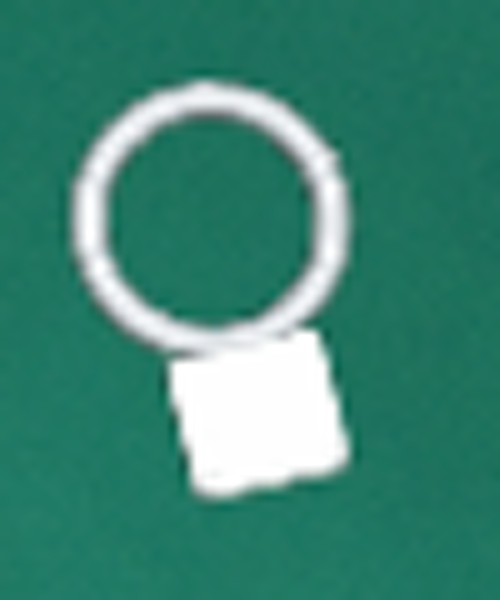

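View pics/scene34.png

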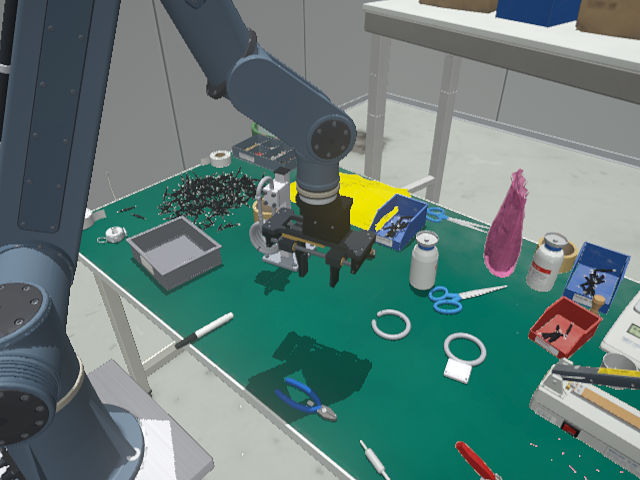

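```bash

cat >> h.py <<'E'
def openring(c,box,z=.005,s=6,R=.042):
    from scipy.optimize import least_squares
    x0,y0,x1,y1=box
    im=cv2.resize(c["pixels"][y0:y1,x0:x1],None,fx=s,fy=s,interpolation=cv2.INTER_CUBIC)
    b,g,r=[im[...,i].astype(int) for i in range(3)]
    m=(r>62)&(g-r<32)
    v,u=np.nonzero(m); W=toplane(c,(np.stack([u,v],1)+.5)/s-.5+[x0,y0],z)[:,:2]
    q=least_squares(lambda q:np.hypot(*(W-q).T)-.037,W.mean(0),loss='soft_l1',f_scale=.005).x
    a=np.degrees(np.arctan2(*(W-q).T[::-1])); h,_=np.histogram(a,72,(-180,180))
    e=np.where(h<h.mean()*.4)[0]*5-177.5
    return q,e
E
python3 - <<'E'
from h import *
t=grab("top"); s=grab("scene")
print(openring(t,(362,240,398,276)),openring(s,(365,303,416,345)))
C=toplane(t,np.array([[130,88],[580,150],[523,525],[72,460]])/7-.5+[150,265],.055)[:,:2]; print(C,C.mean(0))
P=toplane(t,np.array([[257,413],[168,368],[318,332],[347,462],[200,497]])/10-.5+[410,225],.009)[:,:2]; print(P)
r=np.array([.6237,-.3684]); d=r-P[0]; print(np.hypot(*d),np.degrees(np.arctan2(d[1],d[0])))
E
```

```text
(array([ 0.58373721, -0.21678329]), array([ 87.5,  92.5,  97.5, 102.5, 107.5, 112.5])) (array([ 0.58304306, -0.2166068 ]), array([ 92.5,  97.5, 102.5, 107.5]))
[[0.50708171 0.40959675]
 [0.4870256  0.21932858]
 [0.3308566  0.23653758]
 [0.35162618 0.42599162]] [0.41914752 0.32286363]
[[ 0.56621531 -0.38260349]
 [ 0.57895514 -0.35565041]
 [ 0.59119589 -0.40058658]
 [ 0.55230142 -0.40983136]
 [ 0.54041901 -0.36586984]]
0.059213417415403105 13.878832111153692
```

```bash

python3 - <<'E'
from h import *
t=np.array([.5837,-.2168])-.037*ey; print(t,tocmd([*t,.21]))
E
```

```text
[ 0.59277637 -0.25266948] [-0.10495136 -0.15940056  0.14094628]
```

Emit:
servo_tool --steps '[0.032,-0.035,-0.05,0,0,0.032,-0.07,-0.1,0,0,0.032,-0.1,-0.145,0.03,0,0.032,-0.105,-0.159,0.08,0,0.032,-0.105,-0.159,0.12,0,0.032,-0.105,-0.159,0.141,0,0.032,-0.105,-0.159,0.141,0,0.032,-0.105,-0.159,0.141,0]'

```text
time: 38.98
position: [0.5941, -0.2542, 0.2122]
tool_rot: [-0.124, 0.992, -0.001, 0.001]
ft_force: [1.2, 0.7, -0.6]
grip_width: 0.0323
```

```bash

python3 - <<'E'
from h import *
stat()
c=grab("wrist","w35.png")
t=np.array([.5837,-.2168])-.037*ey; print(t,tocmd([*t,.184]))
E
```

```text
38.98 stand [-0.1157 -0.358 ] z 0.2122 yaw 0.0012 F 1.4 0.4 -0.6 w 0.0323
[ 0.59277637 -0.25266948] [0.00103061 0.00212251 0.0286147 ]
```

View pics/w35.png

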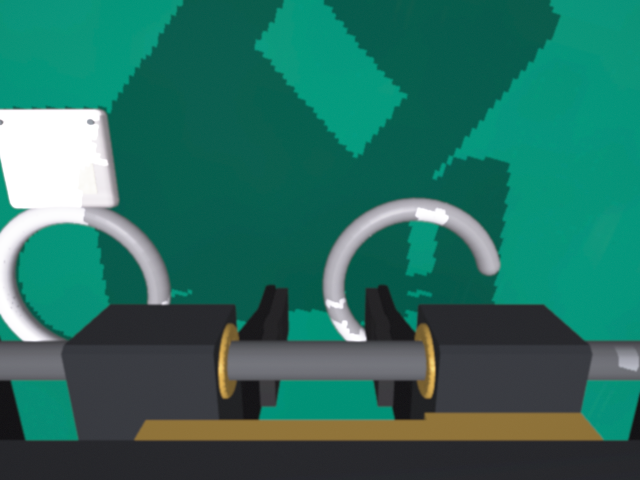

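Emit:
servo_tool --steps '[0.032,0.001,0.002,0.008,0,0.032,0.001,0.002,0.018,0,0.032,0.001,0.002,0.025,0,0.032,0.001,0.002,0.028,0,0.032,0.001,0.002,0.0285,0,0.0,0.001,0.002,0.0285,0,0.0,0.001,0.002,0.0285,0,0.0,0.001,0.002,0.0285,0,0.0,0.001,0.002,0.0285,0,0.0,0.001,0.002,-0.01,0,0.0,0.001,0.002,-0.05,0,0.0,0.001,0.002,-0.05,0]'

```text
time: 40.52
position: [0.5932, -0.2535, 0.2635]
tool_rot: [-0.124, 0.992, -0.002, 0.003]
ft_force: [0.6, -0.0, -1.6]
grip_width: 0.0089
```

```bash

python3 - <<'E'
from h import *
stat()
c=grab("wrist","w36.png")
t=np.array([.419,.323])-.037*ey; print(tocmd([*t,.30]), tocmd([.42,.0,.36]))
E
```

```text
40.52 stand [-0.1164 -0.3571] z 0.2635 yaw 0.0005 F 0.6 -0.2 -1.6 w 0.0089
[ 0.0264869   0.56383762 -0.03968121] [ 0.10474104  0.28736834 -0.09926471]
```

View pics/w36.png

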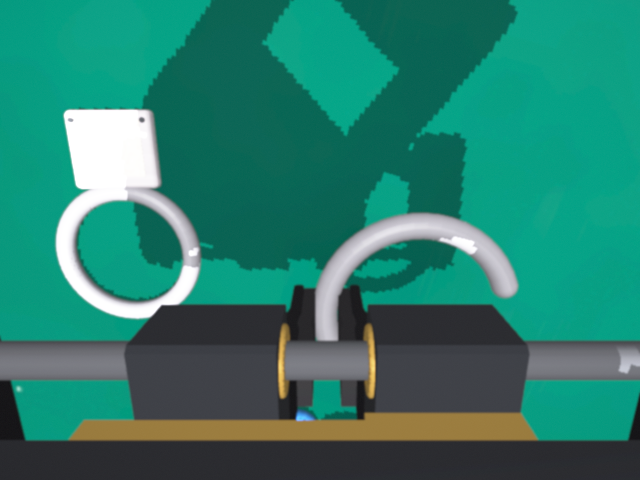

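Emit:
servo_tool --steps '[0.0,0.03,0.02,-0.04,0,0.0,0.06,0.05,-0.08,0,0.0,0.09,0.09,-0.095,0,0.0,0.115,0.14,-0.095,0,0.0,0.12,0.19,-0.095,0,0.0,0.12,0.25,-0.095,0,0.0,0.12,0.31,-0.095,0,0.0,0.12,0.37,-0.095,0,0.0,0.12,0.4,-0.095,0,0.0,0.12,0.4,-0.095,0]'

```text
time: 41.82
position: [0.376, 0.107, 0.3544]
tool_rot: [-0.126, 0.992, 0.0, -0.002]
ft_force: [0.1, -0.7, -0.5]
grip_width: 0.0093
```

```bash

python3 - <<'E'
from h import *
stat()
c=grab("wrist","w37.png")
t=np.array([.419,.323])-.037*ey; print(tocmd([*t,.36]),tocmd([*t,.215]))
E
```

```text
41.83 stand [-0.2386  0.0457] z 0.3544 yaw 0.0047 F -0.1 -0.7 -0.5 w 0.0093
[-0.09456971  0.16266683 -0.00555112] [-0.09490815  0.16262711  0.13944847]
```

View pics/w37.png

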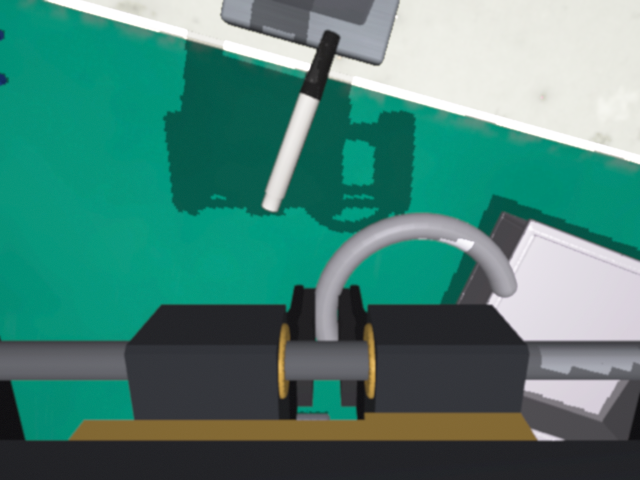

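Emit:
servo_tool --steps '[0.0,0,0.05,0,0,0.0,-0.01,0.1,0,0,0.0,-0.04,0.145,0,0,0.0,-0.08,0.1626,0.01,0,0.0,-0.095,0.1626,0.06,0,0.0,-0.095,0.1626,0.11,0,0.0,-0.095,0.1626,0.125,0,0.0,-0.095,0.1626,0.125,0]'

```text
time: 42.88
position: [0.4299, 0.2856, 0.2297]
tool_rot: [-0.123, 0.992, -0.0, -0.001]
ft_force: [0.1, -0.8, -1.6]
grip_width: 0.0088
```

```bash

python3 - <<'E'
from h import *
stat()
c=grab("wrist","w38.png"); s=grab("scene"); crop(s,90,180,290,320,4,"s38.png")
E
```

```text
42.88 stand [-0.1425  0.2055] z 0.2297 yaw -0.0011 F -0.1 -0.8 -1.6 w 0.0088
```

View pics/s38.png

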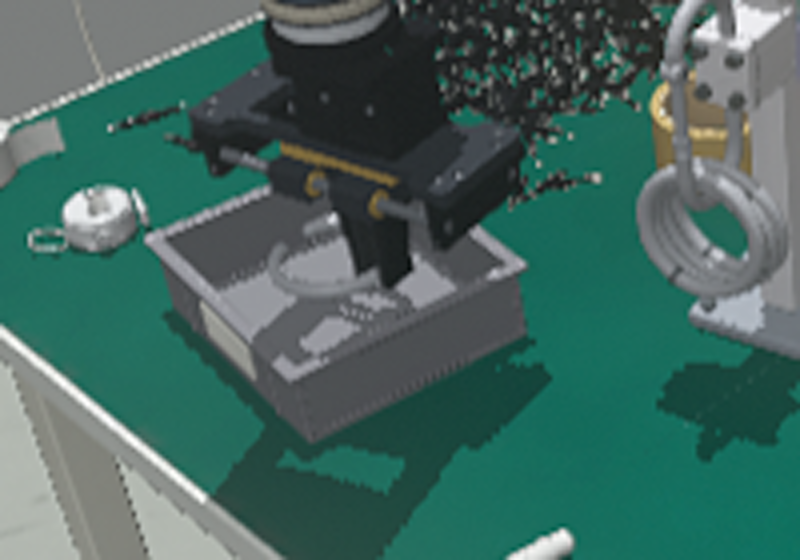

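View pics/w38.png

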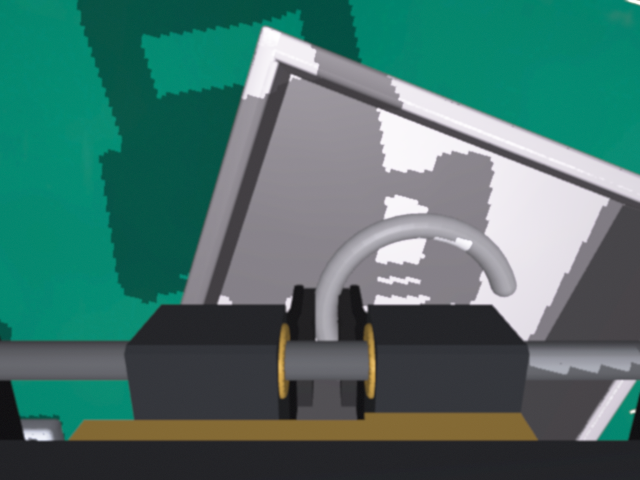

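Emit:
servo_tool --steps '[0.0,0,0,0.012,0,0.0,0,0,0.022,0,0.0,0,0,0.022,0,0.03,0,0,0.022,0,0.03,0,0,0.022,0,0.03,0,0,0.022,0,0.03,0,0,0.022,0,0.03,0,0,-0.02,0,0.03,0,0,-0.08,0,0.03,0,0,-0.125,0,0.03,0,0,-0.125,0]'

```text
time: 44.35
position: [0.4304, 0.2869, 0.3593]
tool_rot: [-0.124, 0.992, 0.001, 0.004]
ft_force: [-0.4, -0.0, 0.0]
grip_width: 0.0297
```

```bash

python3 - <<'E'
from h import *
stat()
s=grab("scene"); crop(s,90,180,290,320,4,"s39.png")
E
```

```text
44.35 stand [-0.1417  0.2067] z 0.3593 yaw 0.0006 F -0.4 0.1 0.0 w 0.0297
```

View pics/s39.png

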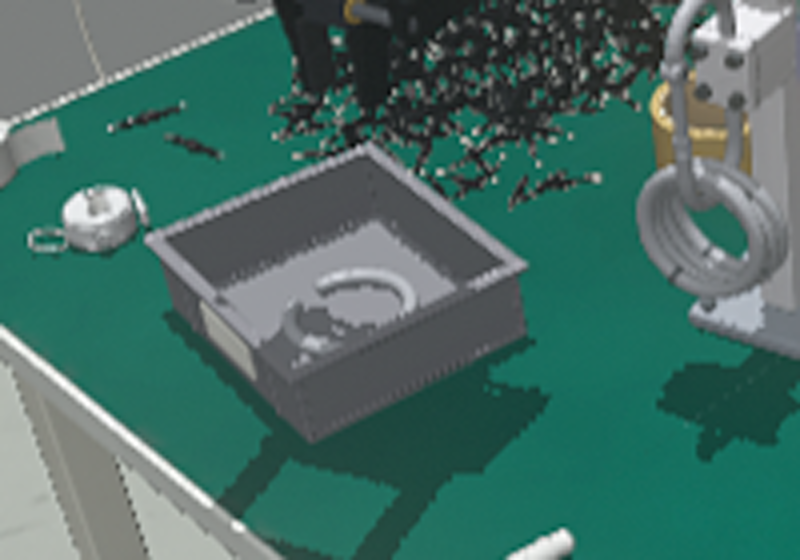

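```bash

python3 - <<'E'
from h import *
print(tocmd([.5742,-.3807,.30]),tocmd([*wd([-.24,-.1]),.36]))
t=grab("top"); 
for o in rings(t,(415,230,450,280)): print(o)
E
```

```text
[ 0.02409128 -0.68233657  0.05672957] [ 0.09759782 -0.30648006 -0.00337634]
(array([432.26643905, 253.53958017]), array([ 0.61268307, -0.37149453,  0.04914601]), 0.06336716562509537, array([ 0.62372311, -0.36835545,  0.03191854]))
```

Emit:
servo_tool --steps '[0.06,0.03,-0.03,0,0,0.06,0.07,-0.07,0,0,0.06,0.098,-0.12,0,0,0.06,0.098,-0.18,0,0,0.06,0.098,-0.24,0,0,0.06,0.098,-0.3,0,0,0.06,0.098,-0.36,0,0,0.06,0.08,-0.41,0,0,0.06,0.08,-0.41,0,0]'

```text
time: 45.58
position: [0.4546, -0.1342, 0.3541]
tool_rot: [-0.122, 0.993, -0.0, 0.0]
ft_force: [-0.8, 1.0, -0.8]
grip_width: 0.0599
```

```bash

python3 - <<'E'
from h import *
stat(); print(tocmd([.5742,-.3807,.26]))
E
```

```text
45.58 stand [-0.2216 -0.2075] z 0.3541 yaw -0.0039 F -0.5 1.1 -0.8 w 0.0599
[-0.05651763 -0.2680277   0.0943264 ]
```

Emit:
servo_tool --steps '[0.065,-0.012,-0.055,0.02,0,0.065,-0.024,-0.11,0.04,0.004,0.065,-0.036,-0.165,0.06,0.004,0.065,-0.048,-0.22,0.08,0.004,0.065,-0.0565,-0.268,0.094,0.004,0.065,-0.0565,-0.268,0.094,0.004,0.065,-0.0565,-0.268,0.094,0.004]'

```text
time: 46.45
position: [0.5725, -0.3749, 0.2595]
tool_rot: [-0.122, 0.993, 0.002, -0.002]
ft_force: [0.6, -0.7, -0.4]
grip_width: 0.0652
```

```bash

python3 - <<'E'
from h import *
stat(); print(tocmd([.5742,-.3807,.1845]))
grab("wrist","w40.png")
E
```

```text
46.45 stand [-0.1663 -0.4697] z 0.2595 yaw -0.0033 F 0.4 -0.8 -0.4 w 0.0652
[-0.0004925  -0.00645718  0.07496459]
```

View pics/w40.png

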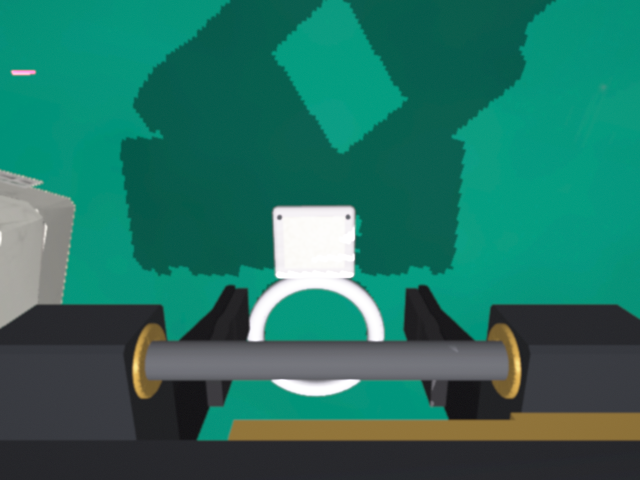

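Emit:
servo_tool --steps '[0.065,0,-0.0065,0.02,0.002,0.065,0,-0.0065,0.04,0.002,0.065,0,-0.0065,0.05,0.002,0.065,0,-0.0065,0.05,0.002,0.065,0,-0.0065,0.05,0.002]'

```text
time: 47.12
position: [0.5751, -0.3829, 0.2118]
tool_rot: [-0.121, 0.993, -0.0, 0.0]
ft_force: [-0.2, -0.8, 0.1]
grip_width: 0.0649
```

```bash

python3 - <<'E'
from h import *
stat(); print(tocmd([.5742,-.3807,.1840]))
grab("wrist","w41.png")
E
```

```text
47.12 stand [-0.1658 -0.4782] z 0.2118 yaw -0.0055 F -0.4 -0.7 0.1 w 0.0649
[0.00033995 0.00240048 0.02778096]
```

View pics/w41.png

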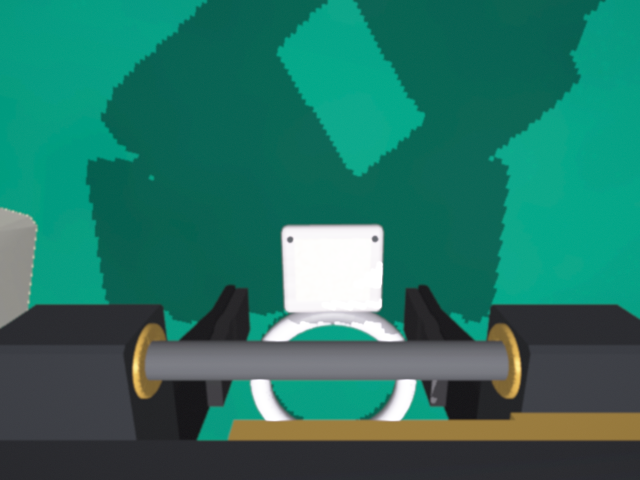

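Emit:
servo_tool --steps '[0.065,0,0.0025,0.008,0.003,0.065,0,0.0025,0.018,0.005,0.065,0,0.0025,0.0255,0.005,0.065,0,0.0025,0.0275,0.005,0.065,0,0.0025,0.0278,0.005,0.065,0,0.0025,0.0278,0.005,0.03,0,0.0025,0.0278,0.005,0.03,0,0.0025,0.0278,0.005,0.03,0,0.0025,0.0278,0.005,0.03,0,0.0025,0.0278,0.005,0.03,0,0.0025,0.0278,0.005]' --force 45

```text
time: 48.55
position: [0.5743, -0.3805, 0.1839]
tool_rot: [-0.118, 0.993, -0.0, 0.0]
ft_force: [0.2, 1.2, 0.9]
grip_width: 0.0456
```

```bash

python3 - <<'E'
from h import *
stat()
grab("wrist","w42.png")
E
```

```text
48.55 stand [-0.1659 -0.4756] z 0.1839 yaw -0.0107 F 0.5 1.1 0.9 w 0.0456
```

View pics/w42.png

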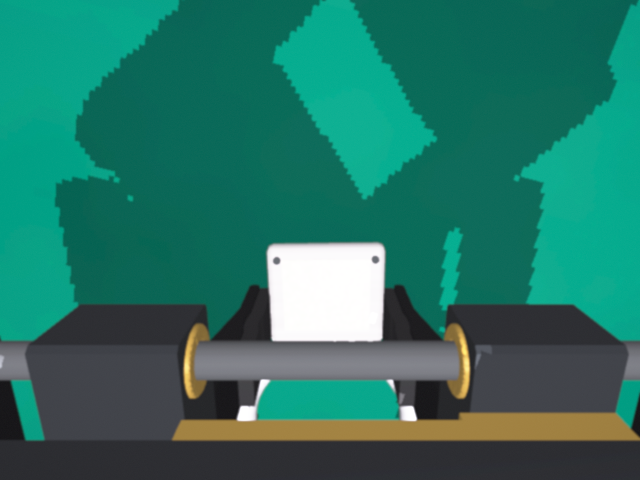

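Emit:
servo_tool --steps '[0.03,0,0,-0.02,0,0.03,0,0,-0.07,-0.005,0.03,0.02,0.01,-0.13,-0.01,0.03,0.05,0.04,-0.17,-0.01,0.03,0.079,0.08,-0.189,-0.01,0.03,0.079,0.13,-0.189,-0.01,0.03,0.079,0.18,-0.189,-0.01,0.03,0.079,0.23,-0.189,-0.01,0.03,0.079,0.28,-0.189,-0.01,0.03,0.079,0.32,-0.189,-0.01,0.03,0.079,0.34,-0.189,-0.01,0.03,0.079,0.34,-0.189,-0.01]'

```text
time: 50.1
position: [0.4169, -0.0672, 0.3737]
tool_rot: [-0.125, 0.992, -0.0, 0.0]
ft_force: [-0.1, -0.6, -1.4]
grip_width: 0.0455
```

```bash

python3 - <<'E'
from h import *
stat(); print(tocmd([*wd([-.235,0]),.3725]))
s=grab("scene"); crop(s,200,120,400,270,4,"s43.png")
E
```

```text
50.1 stand [-0.2417 -0.1333] z 0.3737 yaw 0.002 F -0.2 -0.6 -1.4 w 0.0455
[-0.00694148  0.13332387  0.00108661]
```

View pics/s43.png

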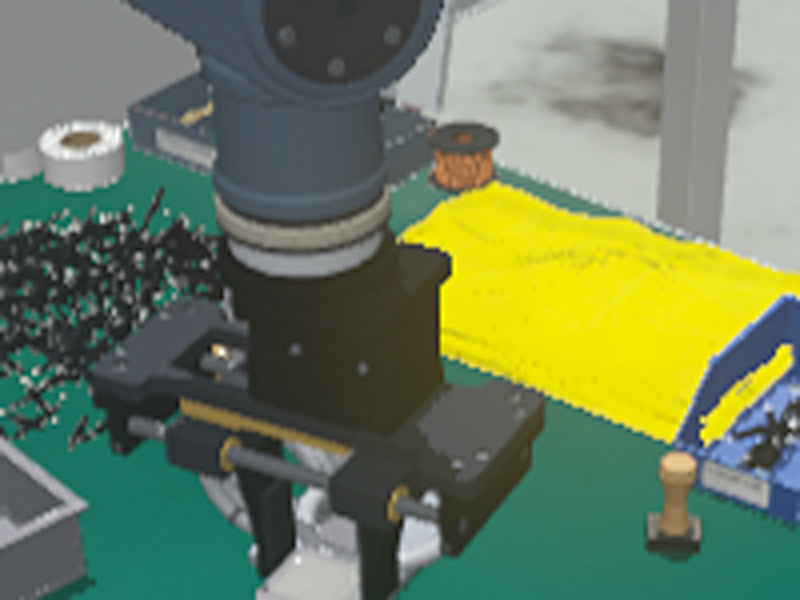

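Emit:
servo_tool --steps '[0.03,0,0.05,0.001,0,0.03,0,0.1,0.001,0,0.03,-0.003,0.13,0.001,0,0.03,-0.007,0.1333,0.001,0,0.03,-0.007,0.1333,0.001,0.001,0.03,-0.007,0.1333,0.001,0.001]'

```text
time: 50.9
position: [0.3926, 0.0613, 0.3719]
tool_rot: [-0.122, 0.993, -0.0, 0.0]
ft_force: [-0.8, -0.4, -1.2]
grip_width: 0.0455
```

```bash

python3 - <<'E'
from h import *
stat()
s=grab("scene"); crop(s,180,120,340,270,5,"s44.png")
t=grab("top");crop(t,210,210,320,320,7,"t44.png")
o=get_obs()
# expected ring outline for ring z guess
for dz in (0,-.01):
  L=[*wd(st(o["position"])+[.0508+.042,0]),o["position"][2]-.179+dz]
  print(proj(t,[L]),proj(s,[L]))
E
```

```text
50.9 stand [-0.2337 -0.0027] z 0.3719 yaw -0.0032 F -0.9 -0.2 -1.2 w 0.0455
[[274.56940553 289.3225728 ]] [[252.56128636 220.04410572]]
[[274.86224186 289.29876438]] [[252.96600009 223.94027736]]
```

View pics/s44.png

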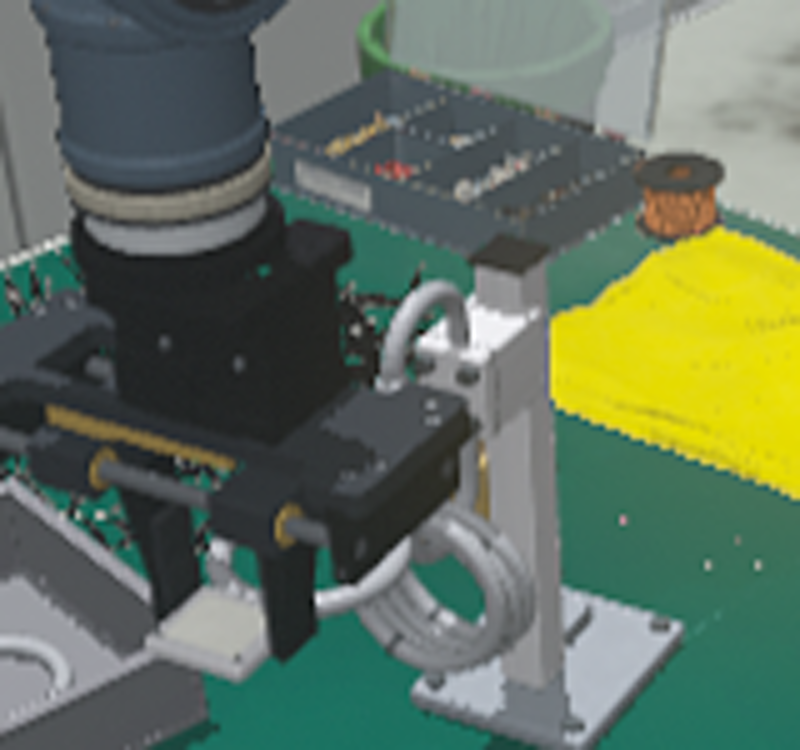

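View pics/t44.png

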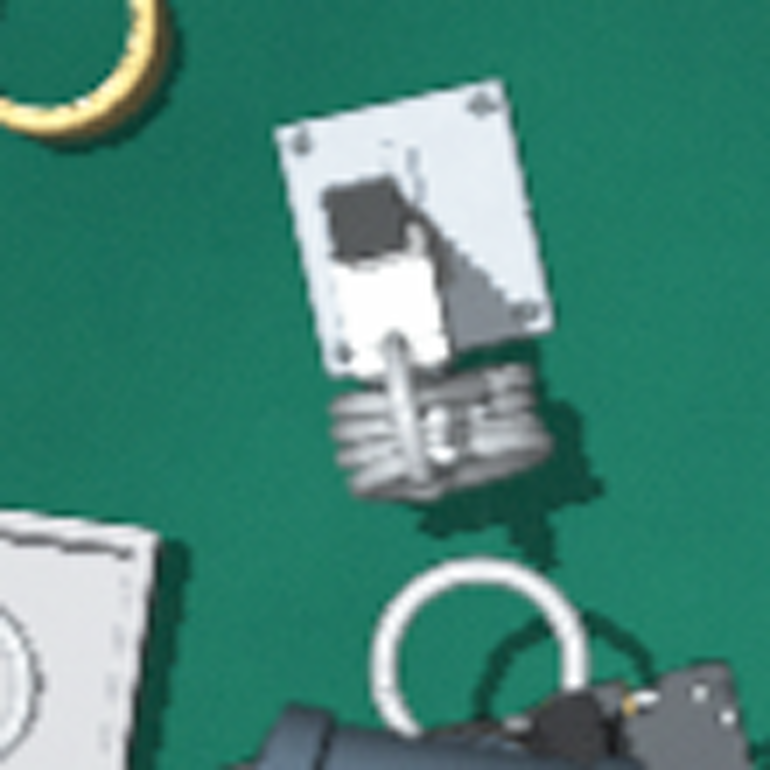

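```bash

python3 - <<'E'
from h import *
s=grab("scene"); o=get_obs(); p=st(o["position"]); z=o["position"][2]-.179
im=cv2.resize(s["pixels"][180:270,190:300],None,fx=7,fy=7,interpolation=cv2.INTER_CUBIC)
a=np.linspace(0,2*np.pi,80)
for th,col in ((0,(0,0,255)),(.1,(0,255,255)),(.2,(255,0,255))):
  x=.0508+.037*np.cos(a); y=.037*np.sin(a)
  P=np.array([[*wd(p+[xx*np.cos(th),yy]),z-xx*np.sin(th)] for xx,yy in zip(x,y)])
  q=np.round((proj(s,P)-[190,180]+.5)*7).astype(int)
  cv2.polylines(im,[q],True,col,1)
cv2.imwrite("pics/s45.png",im)
E
```

```text
(no output)
```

View pics/s45.png

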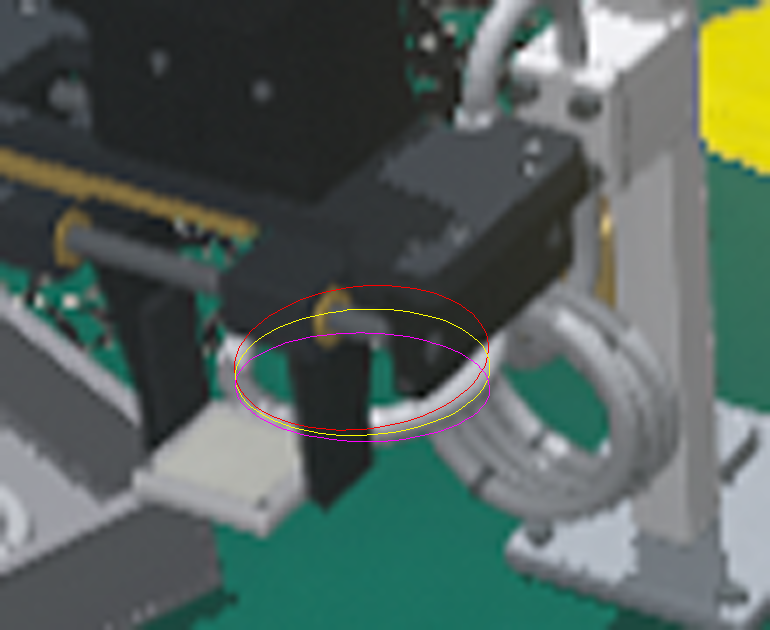

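Emit:
servo_tool --steps '[0.03,-0.012,0.0027,0,-0.003,0.03,-0.02,0.0027,0,-0.003,0.03,-0.028,0.0027,0,-0.003,0.03,-0.034,0.0027,0,-0.003,0.03,-0.039,0.0027,0,-0.003,0.03,-0.044,0.0027,0,-0.003,0.03,-0.048,0.0027,0,-0.003,0.03,-0.05,0.0027,0,-0.003,0.03,-0.05,0.0027,0,-0.003,0.03,-0.05,0.0027,0,-0.003]'

```text
time: 52.3
position: [0.4394, 0.0773, 0.3717]
tool_rot: [-0.124, 0.992, 0.0, -0.0]
ft_force: [-1.5, 0.2, -1.2]
grip_width: 0.0453
```

```bash

python3 - <<'E'
from h import *
stat()
s=grab("scene"); crop(s,180,120,340,270,5,"s46.png")
t=grab("top");crop(t,230,220,310,300,8,"t46.png"); grab("wrist","w46.png")
E
```

```text
52.3 stand [-0.1844  0.0012] z 0.3717 yaw 0.0013 F -1.4 0.6 -1.2 w 0.0453
```

View pics/s46.png

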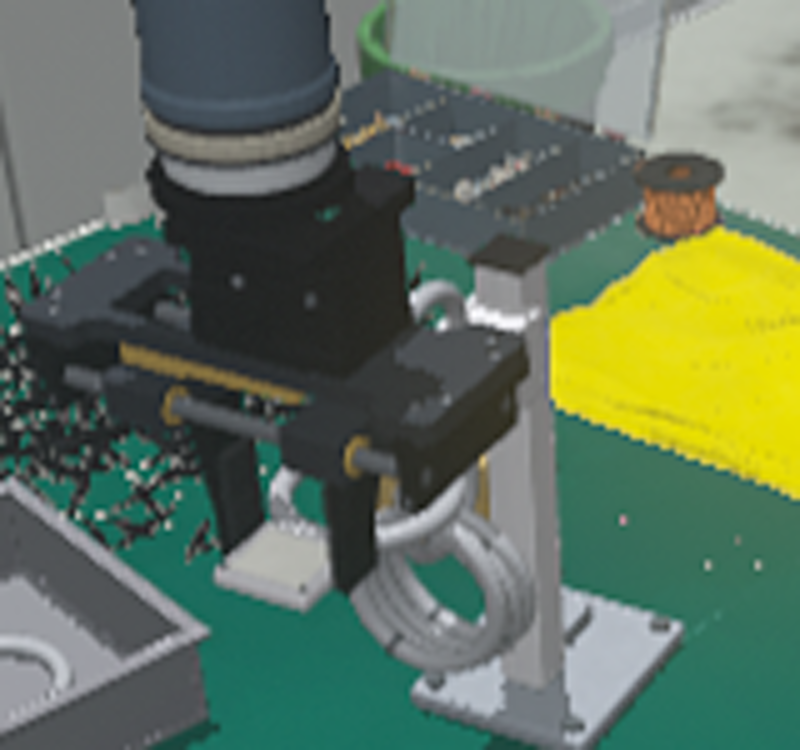

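View pics/t46.png

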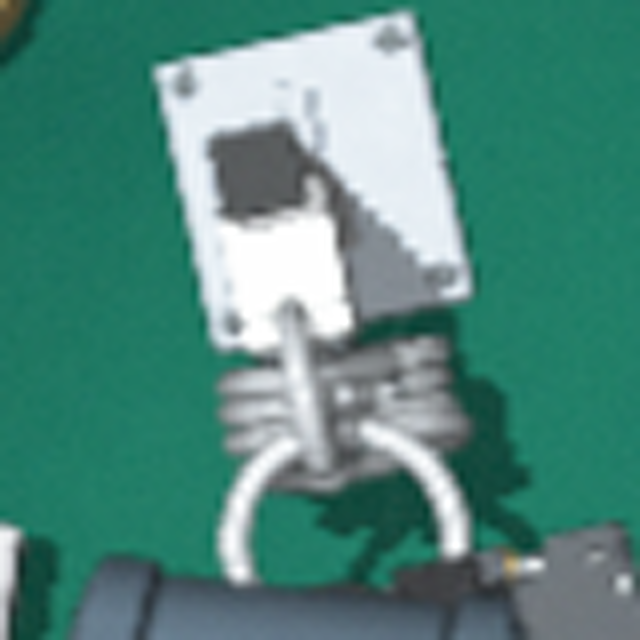

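View pics/w46.png

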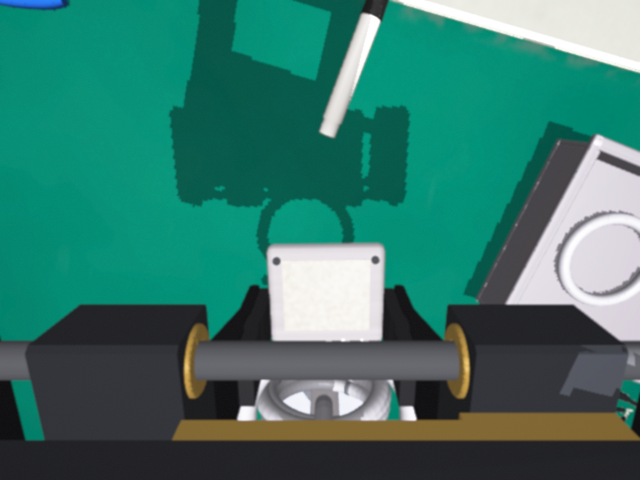

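Emit:
servo_tool --steps '[0.03,-0.001,-0.001,0.003,0,0.03,-0.001,-0.001,0.006,0,0.03,-0.001,-0.001,0.009,0,0.03,-0.001,-0.001,0.012,0,0.03,-0.001,-0.001,0.015,0,0.03,-0.001,-0.001,0.018,0,0.03,-0.001,-0.001,0.021,0,0.03,-0.001,-0.001,0.021,0]'

```text
time: 53.45
position: [0.4408, 0.0766, 0.3506]
tool_rot: [-0.124, 0.992, 0.0, -0.0]
ft_force: [-0.0, 0.3, -1.0]
grip_width: 0.0457
```

```bash

python3 - <<'E'
from h import *
stat()
s=grab("scene"); crop(s,180,120,340,270,5,"s47.png")
grab("wrist","w47.png")
E
```

```text
53.45 stand [-0.1832  0.0002] z 0.3506 yaw 0.0013 F 0.0 0.3 -1.0 w 0.0457
```

View pics/s47.png

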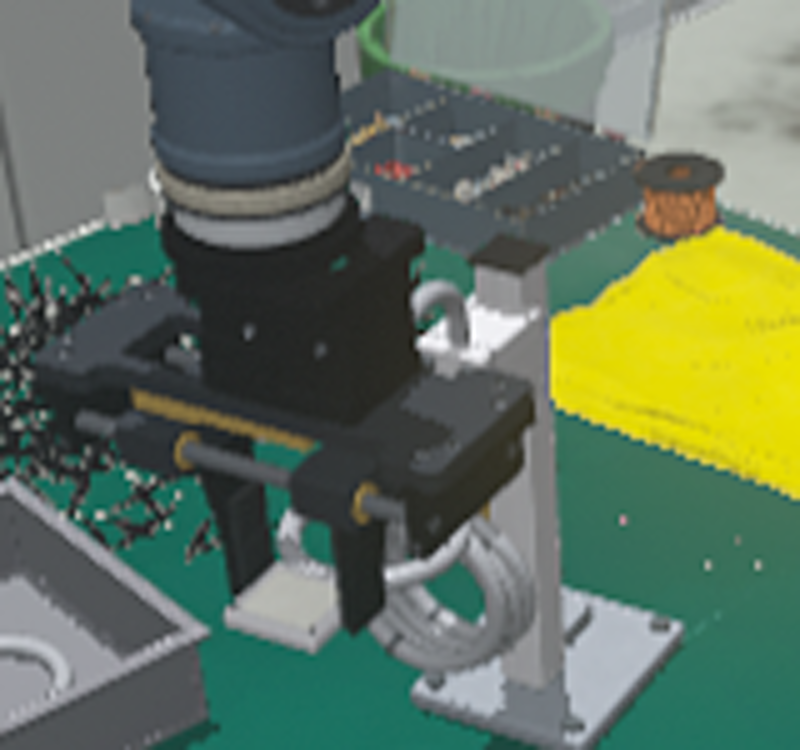

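View pics/w47.png

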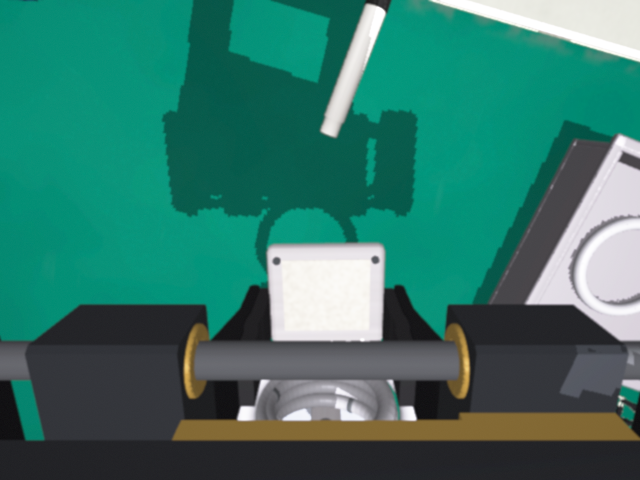

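Emit:
servo_tool --steps '[0.03,0,0,0.003,0,0.03,0,0,0.005,0,0.065,0,0,0.005,0,0.065,0,0,0.005,0,0.065,0,0,0.005,0,0.065,0,0,0.005,0,0.065,0,0,0.005,0,0.065,0,0,0.005,0,0.065,0,0,0.005,0]'

```text
time: 54.68
position: [0.4408, 0.0765, 0.3457]
tool_rot: [-0.124, 0.992, 0.0, -0.0]
ft_force: [-0.6, 0.1, 0.3]
grip_width: 0.0649
```

```bash

python3 - <<'E'
from h import *
stat()
s=grab("scene"); crop(s,180,120,340,270,5,"s48.png")
grab("wrist","w48.png")
E
```

```text
54.67 stand [-0.1832  0.0002] z 0.3457 yaw 0.0013 F -0.6 0.2 0.3 w 0.0649
```

View pics/s48.png

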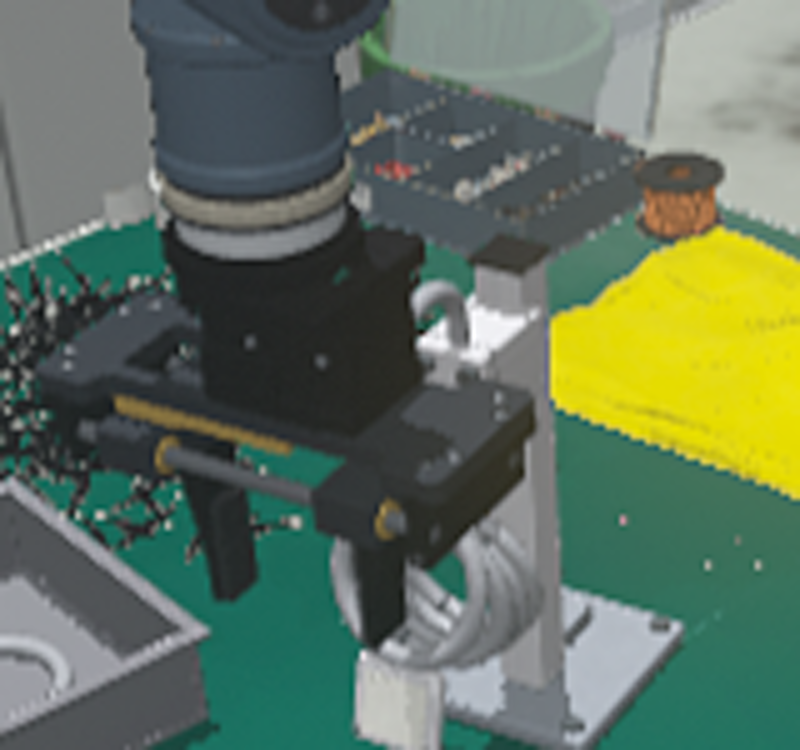

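View pics/w48.png

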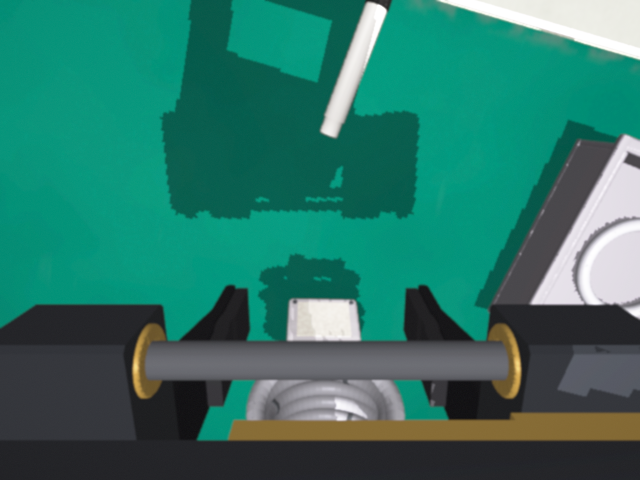

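Tag hangs with its plate down. Retreat, settle and check.

Emit:
servo_tool --steps '[0.065,0.02,0,0,0,0.065,0.04,0,-0.02,0,0.065,0.045,-0.05,-0.04,0,0.065,0.045,-0.11,-0.05,0,0.065,0.045,-0.17,-0.05,0,0.065,0.045,-0.23,-0.05,0,0.065,0.02,-0.28,-0.05,0,0.065,0.02,-0.3,-0.05,0,0.065,0.02,-0.3,-0.05,0,0.065,0.02,-0.3,-0.05,0,0.065,0.02,-0.3,-0.05,0,0.065,0.02,-0.3,-0.05,0]'

```text
time: 56.28
position: [0.4951, -0.218, 0.396]
tool_rot: [-0.125, 0.992, 0.0, -0.0]
ft_force: [0.7, 0.3, 0.4]
grip_width: 0.065
```

```bash

python3 - <<'E'
from h import *
stat()
s=grab("scene","scene49.png"); crop(s,200,150,320,290,5,"s49.png"); t=grab("top","top49.png"); crop(t,150,210,320,350,4.5,"t49.png")
E
```

```text
56.27 stand [-0.2028 -0.2987] z 0.396 yaw 0.0026 F 0.8 0.1 0.4 w 0.065
```

View pics/s49.png

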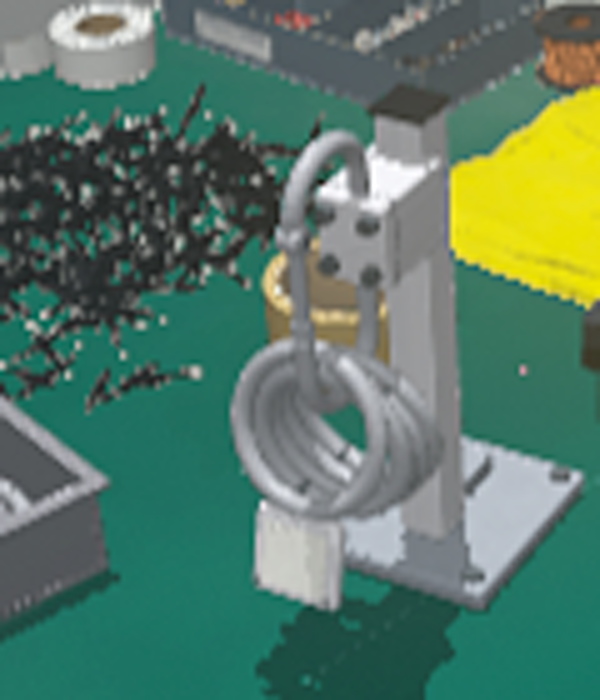

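View pics/t49.png

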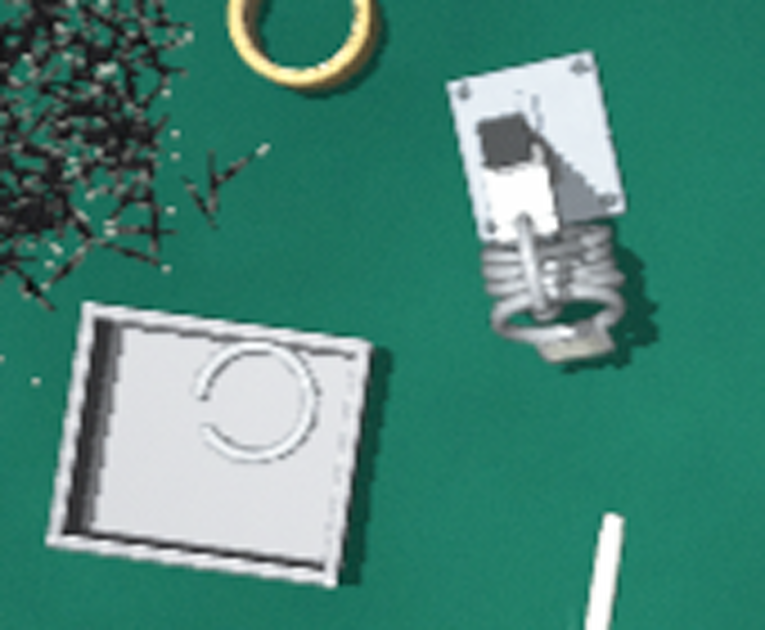

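View pics/top49.png

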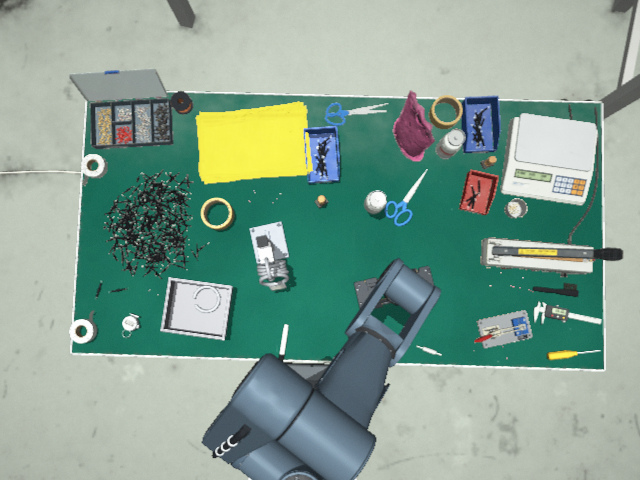

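Emit:
servo_tool --steps '[0.065,0,0,0,0,0.065,0,0,0,0,0.065,0,0,0,0,0.065,0,0,0,0,0.065,0,0,0,0,0.065,0,0,0,0,0.065,0,0,0,0,0.065,0,0,0,0,0.065,0,0,0,0,0.065,0,0,0,0,0.065,0,0,0,0,0.065,0,0,0,0]'

```text
time: 57.88
position: [0.4955, -0.2191, 0.3958]
tool_rot: [-0.124, 0.992, -0.0, 0.0]
ft_force: [0.0, 0.5, -0.7]
grip_width: 0.0651
```

```bash

python3 - <<'E'
from h import *
s=grab("scene"); crop(s,235,165,300,280,7,"s50.png")
E
```

```text
(no output)
```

View pics/s50.png

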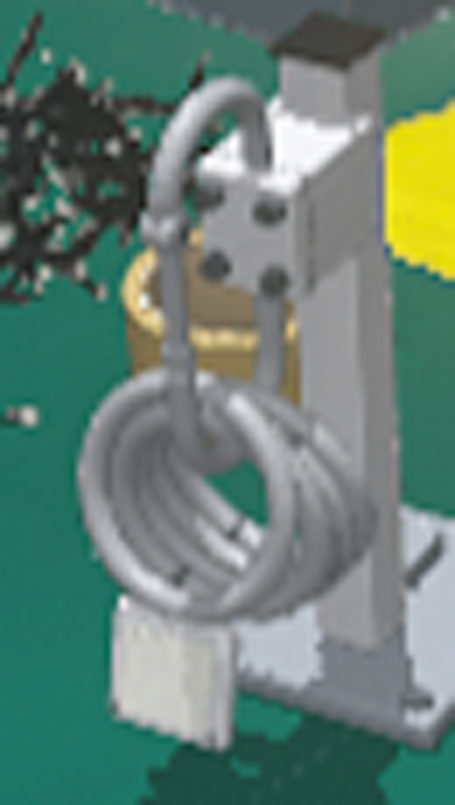

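```bash
python3 -c "
from rig import hand_in; print(hand_in())"
```

```text
the job is handed in; nothing more can be done
None
```

All four welded rings are on the snap hook. The one open ring was dropped into the reject crate, and the batch tag was clipped on last. I handed in at about 58 s.

- **Hook:** the last scene view showed four rings and the tag hanging in the bow, plate down. The gate was shut on the nose and the hang looked unchanged from the view about 1.6 s earlier.
- **Crate and bench:** the last top view showed the open ring flat in the crate. The other things on the bench looked unmoved.
- **Forces:** the wrist readings I took stayed below about 3 N, and the gripper was clear of everything at hand-in.
- **Regrip:** the first grip on the third ring came out too wide, probably because a pad sat on the weld bead, so I regripped it twice before lifting.
- **Checks:** none of the final checks failed or disagreed. I saw no grip slackening and nothing knocked aside.

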